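# Cap the dessert cups from the slide-gate bin and hang the ready tag

## Robot

A 6-joint arm with a two-finger parallel gripper is mounted at the origin on the work surface. World frame = base frame: x ahead of the robot, y to its left, z up, the work surface at z = 0. Lengths are in m, angles in rad, forces in N, time in s.
With the tool pointing down it reaches from about 0.375 to 0.9 m from the base axis. Payload 3.1 kg.
Tool frame: the origin (TCP) lies at the very end of the fingers, on their centre line; the grasp point (between the pads) lies 19 mm behind it (hold_point_z is the distance from the TCP to the grasp point, in m); x points along the fingers, y is the direction in which the jaws open and shut, and the axes are right-handed (so a half turn about x gives the same grasp; the last joint's range is limited). The gripper opens to 87 mm and grips with 3 to 60 N. Pads are 19 mm wide; open, the fingers measure 117 mm over their backs; the gripper's body (75 mm by 190 mm) begins 51 mm behind the grasp point.
Start: joints at [-1.488, 0.527, 1.433, -0, 1.181, -0.178], TCP at [0.162, -0.604, 0.223] pointing down, gripper open.
Joint ranges: [-3.08, 3.08], [-0.75, 2.2], [0.22, 2.44], [-1.43, 4.57], [0, 2.65], [-2.85, 2.85]. Speed limits (rad/s): [2.79, 2.79, 3.14, 3.14, 3.14, 3.14].

## Interface

Orientations are given as a unit quaternion [x, y, z, w].
In Python, from rig import * gives the robot as it stands.
- The arm moves only by the tool send_rows, never from a script. Its argument "steps" is a list that holds one entry, the list of rows, each a list of 6 numbers: the shift along the tool's x, y, z in cm, then the turn, a rotation vector about the tool's x, y, z in units of 6 degrees (1.0 is 6 degrees). In form: [[[x, y, z, wx, wy, wz], ...]]. A call has 1 to 8 rows; each row shifts and turns the pose as measured when the row begins, along the tool's axes as they then stand; what a row does not reach is not made up. A row lasts 1/12 s, in which the tool goes at most 41.7 mm and 7.16 degrees, less where a joint would pass 70% of its speed; a pose out of reach is approached as far as the arm can. A call is refused whole if a number of a shift passes 4.17 or a number of a turn 1, either way. A call with a gripper value outside its range is refused whole. "gripper" is the closure, from 0 (fully open) to 1 (shut), set as the call begins (left out, the last holds). The fingers move at their own pace and stop on an object; "force" is the grip in N (left out, the last holds). Time passes only in rows, so rows that do not move let the fingers close. It gives the time, the measured TCP pose, the force and the opening at its end, in the units of the state.
- get_obs(): the state, without advancing time (a new reading comes with each control period).
- camera(name): name is "scene" or "top" or "wrist"; returns (picture, depth): 400x640x3 uint8, red, green, blue; 400x640 float32, m along the optical axis (not along the pixel's ray), 0 where there is no reading.
- camera_params(name): a dict with "intrinsics" (3x3 intrinsics, pixels), "D" ([k1, k2, p1, p2, k3] as OpenCV has them; the pictures are not rectified), "position" and "attitude" of the camera in the world; the wrist camera has in their place "T_tool_cam" (4x4, takes a point from camera to tool coordinates, whose origin is the TCP and whose axes are the tool frame's). Camera axes: x right, y down, z forward; pixel columns grow to the right and rows downward; lengths in m; the calibration is good to about 2 mm. A picture is of the moment at which its call begins: read the wrist's pose just before it. camera_params takes no time and is no camera call.
- hand_in(): hands the job in, once; it reports no verdict.
The state is a dict: "time": time; "q": joint angles; "joint_velocities": joint speeds; "joint_torque": joint torques, N m; "position": TCP position; "tool_rot": TCP orientation; "ft_force": force on the tool from outside, world axes, zero at the start; "moment": the same for the moment, N m; "grip_width": finger opening in m.
Only numpy, scipy, OpenCV 4.12 (cv2) and the standard library are available. Lean on these libraries where they do the work, as an engineer would, in place of code of your own. Each camera call takes 0.05 s, during which the arm holds its last target.

## Task

Pull the counter bin's stiff slide gate open until the black line across it meets the bin's front edge (90 mm open) and leave it there, then set a lid squarely centred on every dessert cup that is out, using the lids in the bin and the one lying on the worktop; a spare lid belongs in the rear half of the bin. When all cups are capped, push the gate fully shut again. Also lift the ready tag out of its wooden holder and hang it by its window on the hook with the marked face pointing outward, away from the hook's post; do not pull the gate well past its line and do not shove or upset the small jar.

Things in the scene. Friction and masses are not known exactly. Their poses are not given: they have to be found in the camera images.
- bin: steel counter bin fixed to the worktop, 190 mm (x) by 280 mm (y) by 50 mm high, walls 5 mm; origin at the centre of its underside. Its front is its own -x side, the side nearer the robot. A partition at the middle (x = 0) splits it; the lids lie in the rear half (its +x side), on a floor 5 mm above the worktop. The gate lies over its top, upper surface 56 mm above the worktop.
- gate (a joint): opening of the bin's aluminium slide gate in m: 0 shut, grows as the gate is pulled out toward the bin's front (the bin's own -x); 0.090 is the black line level with the bin's front edge, where the rear half is uncovered; end of travel 0.125. Stiff: about 9 N of sliding friction plus drag, stays where it is left. The open gate reaches out over the worktop in front of the bin, underside at 51 mm.
- gate_grip (a point): centre of the gate's black upright grip bar, 12 mm thick along the slide direction, 70 mm long across it, from 56 to 86 mm above the worktop; it moves with the gate, 78 mm ahead (bin -x) of the bin's centre when shut; axes as the bin's.
- lid1: loose round steel lid, one of four alike (three start in the rear half of the bin, one on the worktop), 72 mm in diameter and 4 mm thick, 70 g, with a black central knob 22 mm in diameter rising from 4 to 30 mm above the underside; origin at the centre of its underside, z up through the knob.
- lid2: loose round steel lid, one of four alike (three start in the rear half of the bin, one on the worktop), 72 mm in diameter and 4 mm thick, 70 g, with a black central knob 22 mm in diameter rising from 4 to 30 mm above the underside; origin at the centre of its underside, z up through the knob.
- lid3: loose round steel lid, one of four alike (three start in the rear half of the bin, one on the worktop), 72 mm in diameter and 4 mm thick, 70 g, with a black central knob 22 mm in diameter rising from 4 to 30 mm above the underside; origin at the centre of its underside, z up through the knob.
- lid4: loose round steel lid, one of four alike (three start in the rear half of the bin, one on the worktop), 72 mm in diameter and 4 mm thick, 70 g, with a black central knob 22 mm in diameter rising from 4 to 30 mm above the underside; origin at the centre of its underside, z up through the knob.
- cup1: filled dessert cup, one of up to four alike (three or four are out; a fourth may be absent), 66 mm wide at the rim, about 55 mm at the foot, 60 mm tall, 250 g, loose, standing upright; origin at the centre of its underside, z up.
- cup2: filled dessert cup, one of up to four alike (three or four are out; a fourth may be absent), 66 mm wide at the rim, about 55 mm at the foot, 60 mm tall, 250 g, loose, standing upright; origin at the centre of its underside, z up.
- cup3: filled dessert cup, one of up to four alike (three or four are out; a fourth may be absent), 66 mm wide at the rim, about 55 mm at the foot, 60 mm tall, 250 g, loose, standing upright; origin at the centre of its underside, z up.
- cup4: filled dessert cup, one of up to four alike (three or four are out; a fourth may be absent), 66 mm wide at the rim, about 55 mm at the foot, 60 mm tall, 250 g, loose, standing upright; origin at the centre of its underside, z up.
- cup1_rim (a point): centre of the flat top of cup1, 60 mm above its foot; a lid sits here with its underside on the rim.
- cup2_rim (a point): centre of the flat top of cup2, 60 mm above its foot; a lid sits here with its underside on the rim.
- cup3_rim (a point): centre of the flat top of cup3, 60 mm above its foot; a lid sits here with its underside on the rim.
- cup4_rim (a point): centre of the flat top of cup4, 60 mm above its foot; a lid sits here with its underside on the rim.
- tag: plywood ready tag, loose, 120 g, standing in a slot of its holder: lower plate 110 mm wide (its y), 70 mm tall, 6 mm thick (its x); above it a window 56 mm wide from 70 to 110 mm up, closed by a top bar 8 mm thick (110 to 120 mm up) and a grip tab 10 mm thick, 34 mm wide, from 120 to 148 mm up. Origin at the centre of the underside, z up. The marked face (white panel with four black bars of rising height) is its own -x face; the other face is bare.
- tag_window (a point): centre of the window's upper edge (underside of the top bar), 110 mm above the tag's underside; this edge rests on the hook.
- tag_grip (a point): centre of the tag's grip tab, 136 mm above the tag's underside.
- holder: dark wooden holder fixed to the worktop, 60 by 140 mm, 32 mm high, with a slot 9 mm wide along its y in which the tag stands; the slot's floor is 4 mm above the worktop. Origin at the centre of its underside.
- hook: hook stand fixed to the worktop: 100 mm square foot 12 mm high, upright post 14 mm thick and 176 mm tall at the origin; an 8 mm thick prong leaves the post along the stand's own -x (outward), its top 170 mm up, and turns up from 80 mm to end 97 mm from the post at 184 mm height. Origin at the foot of the post.
- hook_rest (a point): top of the level part of the prong, 60 mm out from the post, 170 mm above the worktop; the tag's window edge comes to rest here.
- hook_out (a point): a point in the air 150 mm farther out from hook_rest along the prong's direction; the tag's marked face must look toward it.
- pot: small closed jar, bystander, loose, 42 mm wide, 55 mm tall, origin at the centre of its underside.

How it is judged:
By the outcome, as a careful person would: the job done as asked, in the order asked, and still so for the second after the job is handed in, with the robot touching nothing.
Of cup1, cup2, cup3, cup4 only 3 to 4 are there at a start; the rules pass over those that are not, and their reading is None.
At some moment in a run one of cup1, cup2, cup3, cup4 may be knocked a few centimetres aside while the robot is not near it.
It also fails if it takes over 210 s, if anything falls off the work surface, if the arm or the gripper's body presses on something with over 40 N, if the wrist force passes 120 N, or if a joint passes its speed limit or range.

## Working session

There is one attempt and no reset: what is moved stays moved. The work goes in short steps, Python scripts to look and compute and a tool call to move; the robot and the scene stay as the last step left them, time stands still between calls to the robot, and variables do not carry over. Pictures are saved under pics/ and viewed, and the job is handed in when it is done.

Besides the shell and the picture viewer there is one more tool, called after "Request:" by a JSON object that holds its "op" and its "data", one argument or row to a line. send_rows: Moves the arm, as the interface text tells. Its arguments: {"type":"object","properties":{"steps":{"type":"array"},"gripper":{"type":"number"},"force":{"type":"number"}},"required":["steps"]}

```bash
ls; mkdir -p pics
python3 - <<'E'
from rig import *
import cv2
print(get_obs())
for n in ["scene","top","wrist"]:
    p,d=camera(n); cv2.imwrite(f"pics/{n}0.png",p[:,:,::-1]); 
    import numpy as np; np.save(f"pics/{n}0d.npy",d)
    print(n,camera_params(n))
E
```

```text
pics
{'time': 0.0, 'q': array([-1.48749159e+00,  5.28466475e-01,  1.43390155e+00,  1.32577903e-06,
        1.18139249e+00, -1.78483746e-01]), 'joint_velocities': array([-4.20469738e-05, -4.67973340e-04, -9.09579728e-04,  5.52357075e-04,
       -5.61777906e-04, -6.39341366e-04]), 'joint_torque': array([-8.11930786e-04, -4.40044248e+01, -1.76594871e+01,  6.33489084e-02,
        5.80744981e-02, -1.43511170e-04]), 'position': array([ 0.16173205, -0.60295359,  0.22157169]), 'tool_rot': array([ 0.70109439,  0.09305747, -0.7010206 ,  0.09152634]), 'ft_force': array([-0.24612199, -0.82563997,  0.06828021]), 'moment': array([-0.02063705,  0.02588282,  0.03157519]), 'grip_width': 0.08690545333351632}
scene {'intrinsics': array([[475.03277237,   0.        , 314.43125744],
       [  0.        , 475.03277237, 195.59762088],
       [  0.        ,   0.        ,   1.        ]]), 'D': array([-0.02620125,  0.        ,  0.        ,  0.        ,  0.        ]), 'position': array([0.94547798, 0.55761613, 1.08276077]), 'attitude': array([ 0.3174972 ,  0.89659923, -0.29388452, -0.094537  ])}
top {'intrinsic
[... 268 characters left out ...]
907089, 1.26040466]), 'attitude': array([-0.70144533,  0.71178864, -0.03017729,  0.0205113 ])}
wrist {'intrinsics': array([[298.9782793 ,   0.        , 318.29809982],
       [  0.        , 298.9782793 , 195.12559029],
       [  0.        ,   0.        ,   1.        ]]), 'D': array([0.01193443, 0.        , 0.        , 0.        , 0.        ]), 'T_tool_cam': array([[-9.35163927e-04, -2.68837115e-01,  9.63185201e-01,
        -1.62255772e-01],
       [ 9.99999432e-01,  2.41485035e-04,  1.03830866e-03,
         2.41319643e-04],
       [-5.11730716e-04,  9.63185625e-01,  2.68836736e-01,
        -7.49732638e-02],
       [ 0.00000000e+00,  0.00000000e+00,  0.00000000e+00,
         1.00000000e+00]])}
```

View pics/scene0.png

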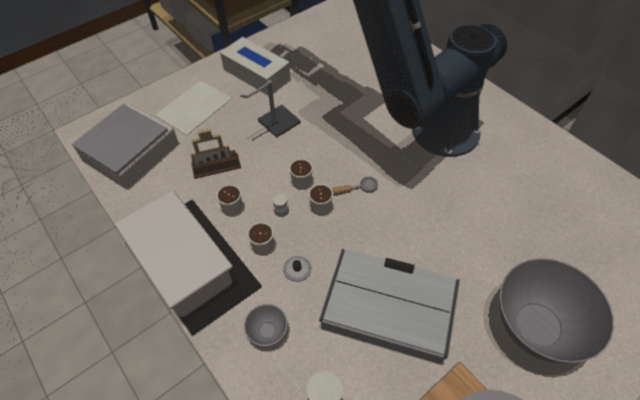

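View pics/top0.png

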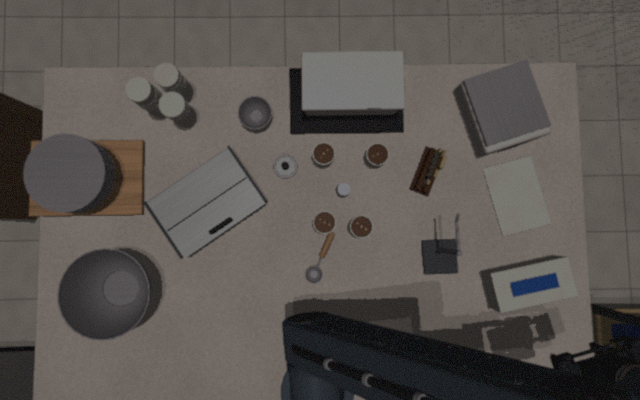

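View pics/wrist0.png

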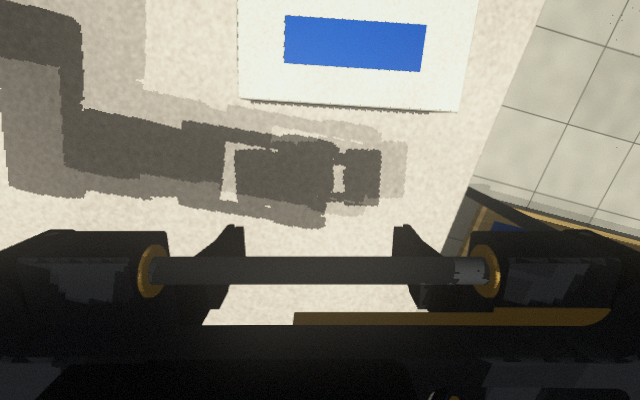

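```bash
cat > h.py <<'E'
from rig import *
import numpy as np, cv2
from scipy.spatial.transform import Rotation as R
def pose_cam(n,obs=None):
    P=camera_params(n)
    if n=="wrist":
        o=obs or get_obs(); T=np.eye(4); T[:3,:3]=R.from_quat(o["tool_rot"]).as_matrix(); T[:3,3]=o["position"]
        T=T@P["T_tool_cam"]
    else:
        T=np.eye(4); T[:3,:3]=R.from_quat(P["attitude"]).as_matrix(); T[:3,3]=P["position"]
    return P["intrinsics"],P["D"],T
def ray(n,uv,obs=None):
    K,D,T=pose_cam(n,obs)
    u=cv2.undistortPoints(np.array(uv,float).reshape(-1,1,2),K,D).reshape(-1,2)
    d=np.c_[u,np.ones(len(u))]@T[:3,:3].T
    return T[:3,3],d
def atz(n,uv,z,obs=None):
    c,d=ray(n,uv,obs); z=np.broadcast_to(z,(len(d),))
    return c+d*((z-c[2])/d[:,2])[:,None]
def cloud(n,dep,obs=None):
    v,u=np.mgrid[0:400,0:640]
    c,d=ray(n,np.c_[u.ravel(),v.ravel()],obs)
    return (c+d*dep.reshape(-1,1)).reshape(400,640,3)
def proj(n,X,obs=None):
    K,D,T=pose_cam(n,obs); Ti=np.linalg.inv(T)
    return cv2.projectPoints(np.array(X,float).reshape(-1,1,3),cv2.Rodrigues(Ti[:3,:3])[0],Ti[:3,3],K,D)[0].reshape(-1,2)
def crop(img,x0,y0,x1,y1,s,f,step=10):
    im=cv2.resize(img[y0:y1,x0:x1],None,fx=s,fy=s,interpolation=cv2.INTER_CUBIC)
    if img.ndim==3: im=np.ascontiguousarray(im[:,:,::-1])
    for x in range((x0//step+1)*step,x1,step):
        cv2.line(im,((x-x0)*s,0),((x-x0)*s,6),(0,0,255),1); 
        if x%(2*step)==0: cv2.putText(im,str(x),((x-x0)*s-10,18),0,.4,(0,0,255),1)
    for y in range((y0//step+1)*step,y1,step):
        cv2.line(im,(0,(y-y0)*s),(6,(y-y0)*s),(0,0,255),1)
        if y%(2*step)==0: cv2.putText(im,str(y),(8,(y-y0)*s+4),0,.4,(0,0,255),1)
    cv2.imwrite(f,im)
def snap(n,f,save=True):
    o=get_obs(); p,d=camera(n); cv2.imwrite(f"pics/{f}.png",p[:,:,::-1]); np.savez(f"pics/{f}.npz",p=p,d=d,pos=o["position"],rot=o["tool_rot"])
    return p,d,o
def tool(target,rot=None):
    """delta in tool axes (cm) and turn (6deg units) to target pos / R"""
    o=get_obs(); Rm=R.from_quat(o["tool_rot"])
    d=Rm.inv().apply(np.array(target)-o["position"])*100
    w=np.zeros(3)
    if rot is not None: w=np.rad2deg((Rm.inv()*rot).as_rotvec())/6
    return d,w
def down(yaw):
    """tool x down, jaw axis y at world angle yaw"""
    x=np.array([0,0,-1.]); y=np.array([np.cos(yaw),np.sin(yaw),0]); z=np.cross(x,y)
    return R.from_matrix(np.c_[x,y,z])
E
python3 - <<'E'
from h import *
p=cv2.imread("pics/top0.png")[:,:,::-1]; d=np.load("pics/top0d.npy")
crop(p,130,140,280,260,5,"pics/a.png")
crop(p,260,130,400,250,5,"pics/b.png")
crop(p,400,130,480,280,5,"pics/c.png")
C=cloud("top",d)
for uv in [(323,155),(376,155),(323,222),(360,226),(343,189),(286,166),(440,256),(428,170),(200,200),(220,226),(250,350)]:
    u,v=uv; print(uv,C[v,u].round(4))
E
```

```text
(323, 155) [ 0.6713 -0.0271  0.0559]
(376, 155) [ 0.6695 -0.1788  0.0549]
(323, 222) [ 0.4803 -0.0238  0.0583]
(360, 226) [ 0.4675 -0.1277  0.0604]
(343, 189) [ 0.5733 -0.0825  0.0536]
(286, 166) [0.6448 0.0802 0.0298]
(440, 256) [ 0.3772 -0.3636  0.0159]
(428, 170) [ 0.6261 -0.3306  0.0402]
(200, 200) [0.5474 0.3216 0.0579]
(220, 226) [0.4734 0.2601 0.0841]
(250, 350) [0.1182 0.1897 0.0053]
```

View pics/a.png

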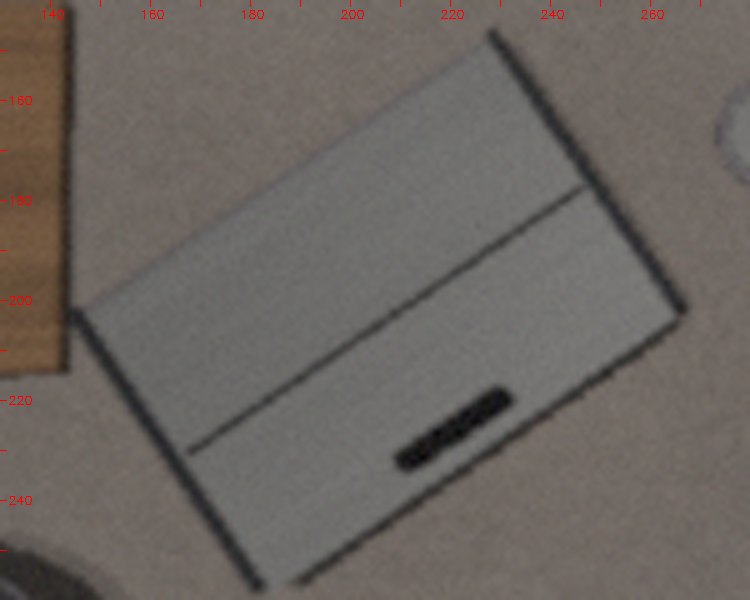

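View pics/b.png

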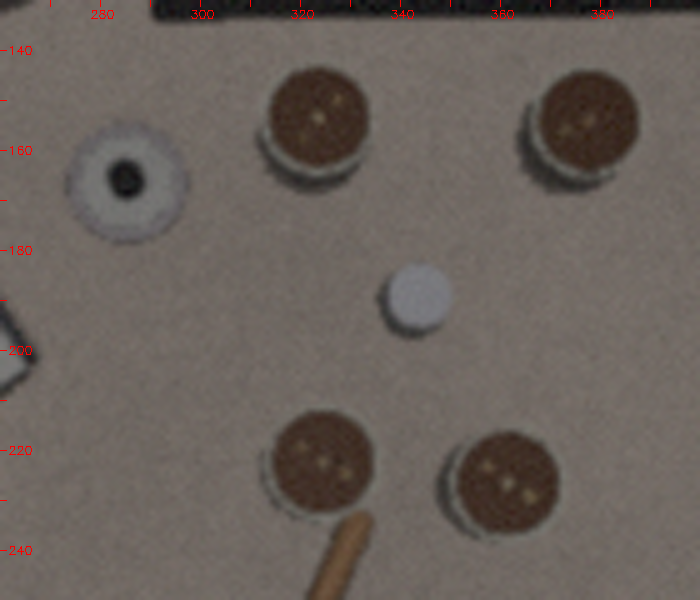

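View pics/c.png

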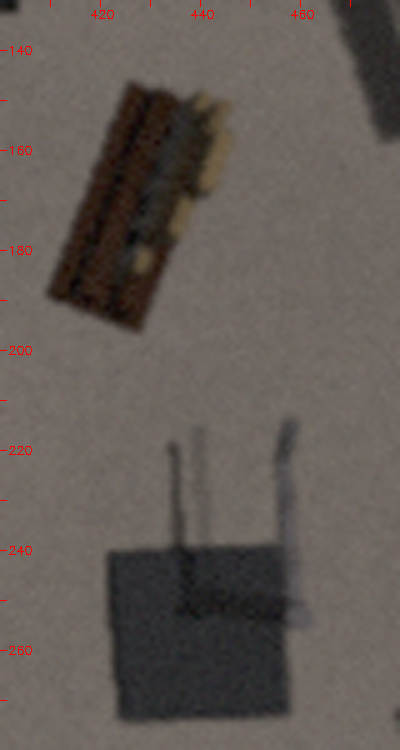

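Run:
```python
from h import *
a,b=atz("top",[(210.5,232.5),(230.5,219.2)],0.086); print("grip",a,b,(a+b)/2,np.linalg.norm(a-b))
g=b-a; print("angle of bar deg",np.rad2deg(np.arctan2(g[1],g[0])))
L=atz("top",[(145,202),(228,166),(266.5,203),(182,257.5)],0.056);print(L, [np.linalg.norm(L[i]-L[(i+1)%4]) for i in range(4)])
for i in range(4):
    e=L[(i+1)%4]-L[i]; print(np.rad2deg(np.arctan2(e[1],e[0])))
print("bin c",L.mean(0))
print("cups",atz("top",[(323.5,153.5),(377.5,154),(324,222),(361,226.5)],0.058)[:,:2])
print("lid knob",atz("top",[(285.3,165.7)],0.03), "jar",atz("top",[(343.5,189.3)],.055))
H=atz("top",[(411,190),(427,147),(444,152),(427,196)],[0.032]*4);print("holder top",H,H.mean(0))
F=atz("top",[(421.5,240),(456.5,239),(458,272),(424,274)],0.012);print("foot",F,F.mean(0))
d=np.load("pics/top0d.npy");C=cloud("top",d)
sel=(C[...,2]>0.12)&(C[...,1]<-0.25)&(C[...,1]>-.5)&(C[...,0]>.25)&(C[...,0]<.75)
P=C[sel]; print(P.shape); 
for q in P[::max(1,len(P)//40)]: print(q.round(3))
```

```text
grip [0.45609151 0.28557544 0.086     ] [0.49157833 0.23109686 0.086     ] [0.47383492 0.25833615 0.086     ] 0.06501714954241712
angle of bar deg -56.92016713374889
[[0.54412599 0.47527612 0.056     ]
 [0.64315338 0.24339443 0.056     ]
 [0.536339   0.13507139 0.056     ]
 [0.38762214 0.37108799 0.056     ]] [np.float64(0.25214190614273935), np.float64(0.15212887362558933), np.float64(0.27896333748792423), np.float64(0.18801228966825714)]
-66.87461050265422
-134.59821691035316
122.21551547099253
33.65259671028169
bin c [0.52781013 0.30620748 0.056     ]
cups [[ 0.67527047 -0.02848588]
 [ 0.6717807  -0.18268997]
 [ 0.48024189 -0.02662355]
 [ 0.46603747 -0.13077895]]
lid knob [[0.64565728 0.08218528 0.03      ]] jar [[ 0.57226061 -0.08378698  0.055     ]]
holder top [[ 0.56942416 -0.28160109  0.032     ]
 [ 0.69477657 -0.33224317  0.032     ]
 [ 0.67932899 -0.38136802  0.032     ]
 [ 0.55132406 -0.32743042  0.032     ]] [ 0.62371345 -0.33066067  0.032     ]
foot [[ 0.42401393 -0.31248662  0.012     ]
 [ 0.42548574 -0.41485416  0.012     ]
 [ 0.33012222 -0.41524109  0.012     ]
 [ 0.32
[... 323 characters left out ...]
51  0.719]
[ 0.287 -0.276  0.721]
[ 0.289 -0.292  0.733]
[ 0.286 -0.26   0.729]
[ 0.286 -0.265  0.734]
[ 0.29  -0.262  0.748]
[ 0.29  -0.261  0.75 ]
[ 0.29  -0.257  0.753]
[ 0.291 -0.252  0.759]
[ 0.293 -0.313  0.768]
[ 0.294 -0.307  0.774]
[ 0.295 -0.299  0.779]
[ 0.295 -0.292  0.781]
[ 0.294 -0.287  0.781]
[ 0.293 -0.279  0.782]
[ 0.293 -0.273  0.784]
[ 0.292 -0.265  0.783]
[ 0.292 -0.256  0.786]
[ 0.293 -0.314  0.79 ]
[ 0.294 -0.303  0.796]
[ 0.295 -0.292  0.8  ]
[ 0.294 -0.284  0.799]
[ 0.293 -0.274  0.801]
[ 0.292 -0.267  0.8  ]
[ 0.292 -0.259  0.802]
[ 0.29  -0.253  0.799]
[ 0.292 -0.309  0.804]
[ 0.293 -0.296  0.811]
[ 0.292 -0.292  0.81 ]
[ 0.293 -0.282  0.815]
[ 0.292 -0.274  0.815]
```

```bash
cat >> h.py <<'E'
def plan(target,yaw=None,maxs=4.0,n=None):
    """rows to target with tool straight down and jaw yaw (deg; either half turn nearer to q6=0 in range)"""
    o=get_obs(); R0=R.from_quat(o["tool_rot"]); p0=o["position"]; target=np.array(target,float)
    y0=R0.apply([0,1,0]); y0=np.arctan2(y0[1],y0[0])
    if yaw is None: Rt=down(y0)
    else: Rt=down(np.deg2rad(yaw))
    w=(R0.inv()*Rt).as_rotvec()
    dist=np.linalg.norm(target-p0)
    need=max(int(np.ceil(dist*100/maxs)),int(np.ceil(np.abs(np.rad2deg(w)).max()/5.9)),1)
    n=n or need
    rows=[];Rc=R0;pc=p0
    for i in range(n):
        d=Rc.inv().apply((target-p0)/n)*100; ww=np.rad2deg(w/n)/6
        rows.append([round(float(v),2) for v in np.r_[d,ww]])
        Rc=Rc*R.from_rotvec(w/n)
    q6=o["q"][5]; print("t",round(o["time"],2),"at",p0.round(4),"yaw",round(np.rad2deg(y0),1),"q1,q6",o["q"][0].round(2),q6.round(2),"F",o["ft_force"].round(1),"w",round(o["grip_width"],4))
    print(n,"rows"); 
    for r in rows: print("[%s],"%",".join("%g"%v for v in r))
E
python3 - <<'E'
from h import *
plan([0.42,-0.25,0.26],None)
E
```

```text
t 0.15 at [ 0.1617 -0.6031  0.2218] yaw -75.0 q1,q6 -1.49 -0.18 F [0.3 0.5 0.1] w 0.087
11 rows
[-0.34,-2.49,-3.1,-0,-0,0],
[-0.34,-2.49,-3.1,-0,-0,0],
[-0.34,-2.49,-3.1,-0,-0,0],
[-0.34,-2.49,-3.1,-0,-0,0],
[-0.34,-2.49,-3.1,-0,-0,0],
[-0.34,-2.49,-3.1,-0,-0,0],
[-0.34,-2.49,-3.1,-0,-0,0],
[-0.35,-2.49,-3.1,-0,-0,0],
[-0.35,-2.49,-3.1,-0,-0,0],
[-0.35,-2.49,-3.1,-0,-0,0],
[-0.35,-2.49,-3.1,-0,-0,0],
```

Run:
```python
from h import *
plan([0.42,-0.22,0.26],-27,n=11)
```

```text
t 0.15 at [ 0.1617 -0.6031  0.2218] yaw -75.0 q1,q6 -1.49 -0.18 F [0.3 0.5 0.1] w 0.087
11 rows
[-0.34,-2.76,-3.17,-0.73,-0,0],
[-0.34,-2.51,-3.37,-0.73,-0,0],
[-0.34,-2.24,-3.55,-0.73,-0,0],
[-0.34,-1.97,-3.71,-0.73,-0,0],
[-0.34,-1.68,-3.85,-0.73,-0,0],
[-0.34,-1.38,-3.97,-0.73,-0,0],
[-0.35,-1.08,-4.06,-0.73,-0,0],
[-0.35,-0.76,-4.13,-0.73,-0,0],
[-0.35,-0.45,-4.18,-0.73,-0,0],
[-0.35,-0.13,-4.2,-0.73,-0,0],
[-0.35,0.19,-4.2,-0.73,-0,0],
```

Request:
{"op": "send_rows", "data": {
  "steps": [
    [[-0.3,-2.8,-3.2,-0.7,0,0],[-0.3,-2.5,-3.4,-0.7,0,0],[-0.3,-2.2,-3.6,-0.7,0,0],[-0.3,-2,-3.7,-0.7,0,0],[-0.3,-1.7,-3.9,-0.7,0,0],[-0.3,-1.4,-4,-0.7,0,0],[-0.4,-1.1,-4.1,-0.7,0,0],[-0.4,-0.8,-4.1,-0.7,0,0]]
  ],
  "gripper": 0.3,
  "force": 30
}}

```text
time: 0.82
position: [0.3449, -0.331, 0.2429]
tool_rot: [-0.642, -0.295, 0.644, -0.295]
ft_force: [0.6, -0.8, -0.3]
grip_width: 0.0614
```

Run:
```python
from h import *
plan([0.47,0.05,0.26],9)
```

```text
t 0.82 at [ 0.3449 -0.331   0.2429] yaw -40.7 q1,q6 -1.0 -0.29 F [ 0.6 -0.8 -0.3] w 0.0614
11 rows
[-0.16,-1.4,-3.37,-0.75,0,0],
[-0.16,-1.13,-3.47,-0.75,0,0],
[-0.16,-0.85,-3.54,-0.75,0,0],
[-0.16,-0.57,-3.6,-0.75,0,0],
[-0.16,-0.28,-3.63,-0.75,0,0],
[-0.16,0,-3.65,-0.75,0,0],
[-0.16,0.29,-3.63,-0.75,0,0],
[-0.16,0.58,-3.6,-0.75,0,0],
[-0.16,0.86,-3.54,-0.75,0,0],
[-0.16,1.13,-3.46,-0.75,0,0],
[-0.16,1.4,-3.36,-0.75,0,0],
```

Request:
{"op": "send_rows", "data": {
  "steps": [
    [[-0.2,-1.4,-3.5,-0.75,0,0],[-0.2,-1.1,-3.6,-0.75,0,0],[-0.2,-0.8,-3.7,-0.75,0,0],[-0.2,-0.5,-3.8,-0.75,0,0],[-0.2,-0.2,-3.8,-0.75,0,0],[-0.2,0.1,-3.8,-0.75,0,0],[-0.2,0.4,-3.8,-0.75,0,0],[-0.2,0.7,-3.8,-0.75,0,0]]
  ]
}}

```text
time: 1.48
position: [0.4465, -0.0284, 0.2595]
tool_rot: [-0.513, -0.486, 0.513, -0.487]
ft_force: [0.4, -0.1, -0.1]
grip_width: 0.0608
```

Run:
```python
from h import *
plan([0.45,0.245,0.22],33)
```

```text
t 1.48 at [ 0.4465 -0.0284  0.2595] yaw -3.0 q1,q6 -0.31 -0.26 F [ 0.4 -0.1 -0.1] w 0.0608
7 rows
[0.56,-0.15,-3.9,-0.86,0,-0],
[0.56,0.2,-3.9,-0.86,0,-0],
[0.56,0.55,-3.87,-0.86,0,-0],
[0.56,0.89,-3.8,-0.86,0,-0],
[0.56,1.23,-3.71,-0.86,0,-0],
[0.56,1.55,-3.58,-0.86,0,-0],
[0.56,1.87,-3.43,-0.86,0,-0],
```

Request:
{"op": "send_rows", "data": {
  "steps": [
    [[0.5,-0.2,-4,-0.9,0,0],[0.5,0.2,-4,-0.9,0,0],[0.5,0.5,-4,-0.9,0,0],[0.5,0.9,-4,-0.9,0,0],[0.5,1.2,-3.9,-0.9,0,0],[0.5,1.5,-3.8,-0.9,0,0],[0.5,1.8,-2.5,-0.7,0,0],[0,0,0,0,0,0]]
  ]
}}

```text
time: 2.15
position: [0.4442, 0.2581, 0.2239]
tool_rot: [0.322, 0.627, -0.32, 0.633]
ft_force: [0.3, -0.8, -0.3]
grip_width: 0.0607
```

Run:
```python
from h import *
snap("wrist","w1")
plan([0.473,0.258,0.12],33)
```

```text
t 2.2 at [0.4436 0.2561 0.224 ] yaw 35.9 q1,q6 0.31 -0.32 F [-0.4  0.  -0.6] w 0.0609
3 rows
[3.47,0.82,0.5,0.16,0.02,-0.02],
[3.47,0.83,0.49,0.16,0.02,-0.02],
[3.47,0.84,0.49,0.16,0.02,-0.02],
```

View pics/w1.png

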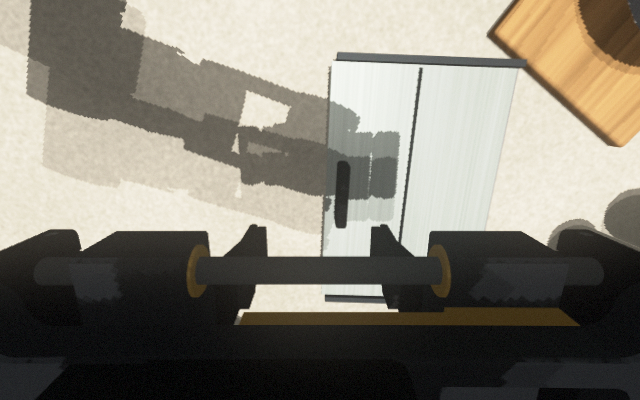

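```bash
cat >> h.py <<'E'
def load(f):
    z=np.load(f"pics/{f}.npz"); return z["p"],z["d"],dict(position=z["pos"],tool_rot=z["rot"])
E
python3 - <<'E'
from h import *
p,d,o=load("w1")
crop(p,310,40,530,310,3,"pics/a2.png")
C=cloud("wrist",d,o)
s=(C[...,2]>.08)&(C[...,2]<.092)&(C[...,0]>.42)&(C[...,0]<.53)&(C[...,1]>.2)&(C[...,1]<.32)
P=C[s][:,:2]; print(len(P)); r=cv2.minAreaRect(P.astype(np.float32)); print(r, np.median(C[s][:,2]))
E
```

```text
734
((0.47583574056625366, 0.26237180829048157), (0.0120701864361763, 0.06961595267057419), 33.7310791015625) 0.08591471858005864
```

View pics/a2.png

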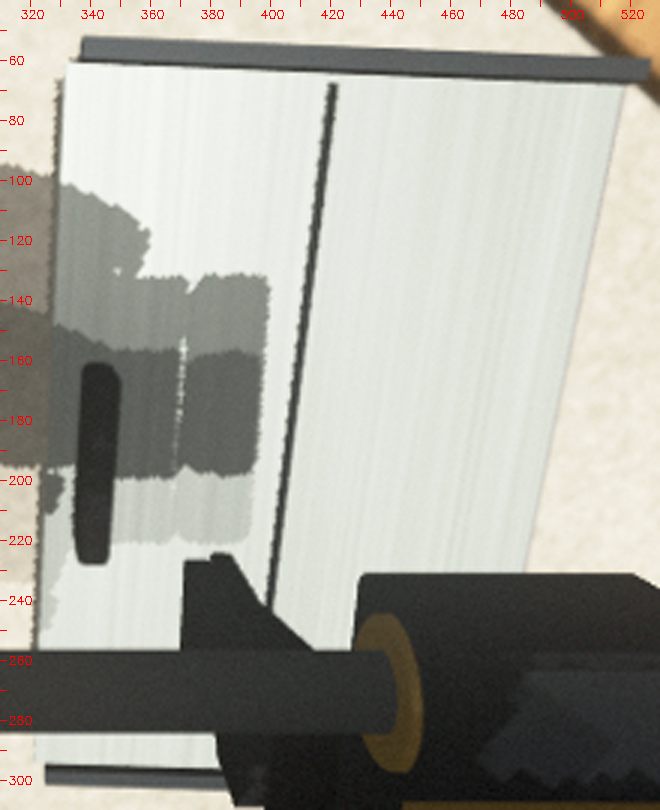

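Run:
```python
from h import *
plan([0.4758,0.2615,0.064],33.7,n=6)
```

```text
t 2.2 at [0.4436 0.2561 0.224 ] yaw 35.9 q1,q6 0.31 -0.32 F [-0.4  0.  -0.6] w 0.0609
6 rows
[2.67,0.48,0.22,0.06,0.01,-0.01],
[2.67,0.48,0.22,0.06,0.01,-0.01],
[2.67,0.48,0.22,0.06,0.01,-0.01],
[2.67,0.49,0.22,0.06,0.01,-0.01],
[2.67,0.49,0.22,0.06,0.01,-0.01],
[2.67,0.49,0.22,0.06,0.01,-0.01],
```

Request:
{"op": "send_rows", "data": {
  "steps": [
    [[2,1,0.5,0.1,0,0],[2.5,1,0.4,0.1,0,0],[2.5,0.8,0.3,0.1,0,0],[2.5,0.2,0,0,0,0],[2.5,0,0,0,0,0],[1.5,0,0,0,0,0],[0,0,0,0,0,0]]
  ]
}}

```text
time: 2.78
position: [0.4804, 0.2582, 0.0866]
tool_rot: [0.335, 0.618, -0.333, 0.628]
ft_force: [-0.4, -0.7, -0.1]
grip_width: 0.0611
```

Run:
```python
from h import *
plan([0.4758,0.2620,0.061],33.7)
```

```text
t 2.78 at [0.4804 0.2582 0.0866] yaw 33.6 q1,q6 0.29 -0.29 F [-0.4 -0.7 -0.1] w 0.0611
1 rows
[2.55,-0.2,-0.6,-0.02,0.11,-0.09],
```

Request:
{"op": "send_rows", "data": {
  "steps": [
    [[1,-0.2,-0.6,0,0.1,-0.1],[1.6,0,0,0,0,0],[0,0,0,0,0,0]]
  ]
}}

```text
time: 3.03
position: [0.4761, 0.2599, 0.0606]
tool_rot: [0.335, 0.623, -0.336, 0.622]
ft_force: [-0.3, -0.8, -0.2]
grip_width: 0.0612
```

Run:
```python
from h import *
plan([0.4758,0.2620,0.061],33.7)
print(get_obs()['joint_velocities'])
```

```text
t 3.03 at [0.4761 0.2599 0.0606] yaw 33.3 q1,q6 0.29 -0.29 F [-0.3 -0.8 -0.2] w 0.0612
1 rows
[-0.04,0.09,-0.19,-0.07,-0,0.02],
[-0.00607193 -0.05383962 -0.01865279  0.0122935   0.04645208 -0.00148066]
```

Grip the bar.

Request:
{"op": "send_rows", "data": {
  "steps": [
    [[0,0,-0.2,0,0,0],[0,0,0,0,0,0],[0,0,0,0,0,0],[0,0,0,0,0,0],[0,0,0,0,0,0],[0,0,0,0,0,0]]
  ],
  "gripper": 1,
  "force": 50
}}

```text
time: 3.53
position: [0.4772, 0.2621, 0.0654]
tool_rot: [0.337, 0.621, -0.335, 0.623]
ft_force: [0.6, 0.7, 0.3]
grip_width: 0.0287
```

Run:
```python
from h import *
a=np.deg2rad(33.7);o=get_obs()
plan(o["position"]-0.09*np.array([np.cos(a),np.sin(a),0]),33.7,n=8)
```

```text
t 3.53 at [0.4772 0.2621 0.0654] yaw 33.2 q1,q6 0.3 -0.28 F [0.6 0.7 0.3] w 0.0287
8 rows
[-0,-1.12,0.01,-0.01,0,-0],
[-0,-1.12,0.01,-0.01,0,-0],
[-0,-1.12,0.01,-0.01,0,-0],
[-0,-1.12,0.01,-0.01,0,-0],
[-0,-1.12,0,-0.01,0,-0],
[-0,-1.12,0,-0.01,0,-0],
[-0,-1.12,0,-0.01,0,-0],
[-0,-1.12,0,-0.01,0,-0],
```

Request:
{"op": "send_rows", "data": {
  "steps": [
    [[0.3,0,0,0,0,0],[0.1,0,0,0,0,0],[0,0,0,0,0,0],[0,0,0,0,0,0],[0,0,0,0,0,0]]
  ]
}}

```text
time: 3.95
position: [0.4752, 0.261, 0.0619]
tool_rot: [0.335, 0.622, -0.335, 0.623]
ft_force: [-1.3, -0.1, 2.4]
grip_width: 0.0117
```

Run:
```python
from h import *
plan([0.4758,0.2620,0.061],33.7)
```

```text
t 3.95 at [0.4752 0.261  0.0619] yaw 33.4 q1,q6 0.3 -0.28 F [-1.3 -0.1  2.4] w 0.0117
1 rows
[0.09,0.11,-0.05,-0.04,0.02,0],
```

Request:
{"op": "send_rows", "data": {
  "steps": [
    [[0,-1,0,0,0,0],[0,-1.2,0,0,0,0],[0,-1.2,0,0,0,0],[0,-1.2,0,0,0,0],[0,-1.2,0,0,0,0],[0,-1.2,0,0,0,0]]
  ]
}}

```text
time: 4.45
position: [0.4433, 0.2394, 0.0618]
tool_rot: [0.357, 0.608, -0.318, 0.634]
ft_force: [6.0, 10.2, 1.9]
grip_width: 0.0123
```

Run:
```python
from h import *
plan([0.4003,0.2111,0.062],33.7)
```

```text
t 4.45 at [0.4433 0.2394 0.0618] yaw 33.0 q1,q6 0.26 -0.33 F [ 6.  10.2  1.9] w 0.0123
2 rows
[-0.18,-2.57,0.02,-0.06,0.03,-0.31],
[-0.1,-2.57,0,-0.06,0.03,-0.31],
```

Request:
{"op": "send_rows", "data": {
  "steps": [
    [[0,-1.3,0,0,0,-0.3],[0,-1.3,0,0,0,-0.2],[0,-1.3,0,0,0,-0.2],[0,-1.3,0,0,0,-0.2],[0,-1.3,0,0,0,-0.2]]
  ]
}}

```text
time: 4.87
position: [0.4125, 0.2187, 0.0618]
tool_rot: [0.339, 0.615, -0.339, 0.625]
ft_force: [5.0, 11.6, -9.3]
grip_width: 0.0117
```

Run:
```python
from h import *
plan([0.4003,0.2111,0.062],33.7)
```

```text
t 4.87 at [0.4125 0.2187 0.0618] yaw 32.6 q1,q6 0.25 -0.3 F [ 5.  11.6 -9.3] w 0.0117
1 rows
[-0.03,-1.43,-0.02,-0.18,0.12,-0.06],
```

Request:
{"op": "send_rows", "data": {
  "steps": [
    [[0,-1.1,0,-0.1,0.1,0],[0,-0.9,0,0,0,0],[0,0,0,0,0,0]]
  ]
}}

```text
time: 5.12
position: [0.4045, 0.2137, 0.0617]
tool_rot: [0.344, 0.616, -0.328, 0.628]
ft_force: [-2.8, -9.8, 8.8]
grip_width: 0.0118
```

Run:
```python
from h import *
plan([0.4003,0.2111,0.062],33.7)
snap("top","t1"); snap("wrist","w2")
p,d,o=load("t1"); crop(p,130,140,280,260,5,"pics/a3.png")
```

```text
t 5.12 at [0.4045 0.2137 0.0617] yaw 33.2 q1,q6 0.24 -0.35 F [-2.8 -9.8  8.8] w 0.0118
1 rows
[-0.04,-0.49,-0.01,-0.08,0.04,-0.27],
```

View pics/a3.png

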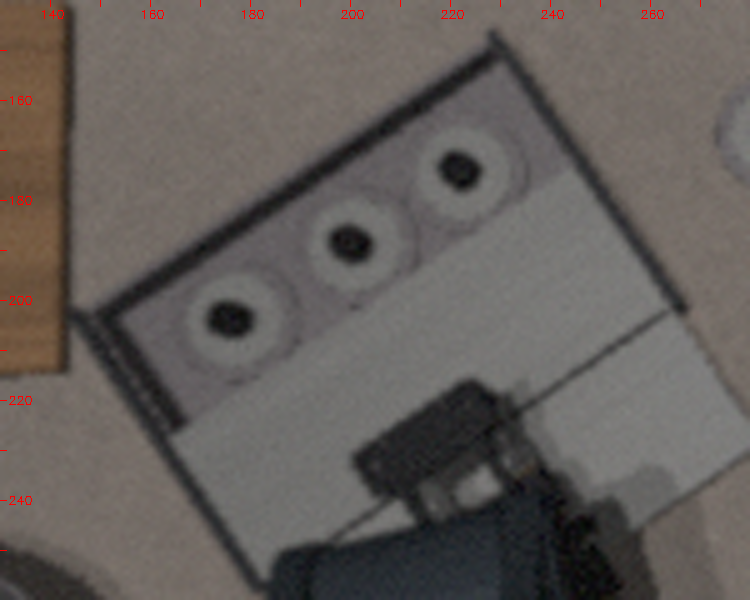

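View pics/w2.png

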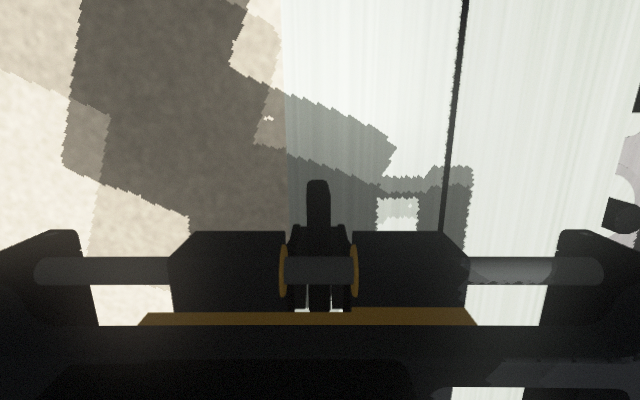

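Request:
{"op": "send_rows", "data": {
  "steps": [
    [[0,-0.8,0,0,0,-0.1],[0,-0.2,0,0,0,-0.1],[0,0,0,0,0,0]]
  ]
}}

```text
time: 5.47
position: [0.4001, 0.2107, 0.0618]
tool_rot: [0.341, 0.618, -0.333, 0.626]
ft_force: [-1.6, -0.9, 3.0]
grip_width: 0.0115
```

Run:
```python
from h import *
plan([0.4003,0.2111,0.062],33.7)
```

```text
t 5.47 at [0.4001 0.2107 0.0618] yaw 33.1 q1,q6 0.24 -0.34 F [-1.6 -0.9  3. ] w 0.0115
1 rows
[-0.02,0.03,-0.02,-0.1,0.04,-0.14],
```

Release and rise, checking the gate.

Request:
{"op": "send_rows", "data": {
  "steps": [
    [[0,0,0,0,0,0],[0,0,0,0,0,0],[-0.2,0,0,0,0,0],[-2,0,0,0,0,-0.1],[-4,0,0,0,0,0],[-4,0,0,0,0,0],[-4,0,0,0,0,0]]
  ],
  "gripper": 0.4,
  "force": 30
}}

```text
time: 6.05
position: [0.3959, 0.2094, 0.2012]
tool_rot: [0.336, 0.623, -0.342, 0.618]
ft_force: [1.6, -0.2, -1.0]
grip_width: 0.0484
```

Run:
```python
from h import *
snap("wrist","w3");p,d,o=load("w3")
C=cloud("wrist",d,o)
s=(C[...,2]>.08)&(C[...,2]<.092)&(C[...,0]>.35)&(C[...,0]<.53)&(C[...,1]>.15)&(C[...,1]<.32)
r=cv2.minAreaRect(C[s][:,:2].astype(np.float32)); print(r)
plan([0.4003,0.2111,0.062],33.7)
```

```text
((0.40053412318229675, 0.21233899891376495), (0.011772092431783676, 0.06914220750331879), 33.18730163574219)
t 6.1 at [0.4008 0.2109 0.2083] yaw 32.7 q1,q6 0.24 -0.33 F [1.4 0.4 4.2] w 0.0501
4 rows
[3.66,-0.02,-0.02,-0.04,0.01,-0.01],
[3.66,-0.02,-0.02,-0.04,0.01,-0.01],
[3.66,-0.01,-0.02,-0.04,0.01,-0.01],
[3.66,-0.01,-0.01,-0.04,0.01,-0.01],
```

View pics/w3.png

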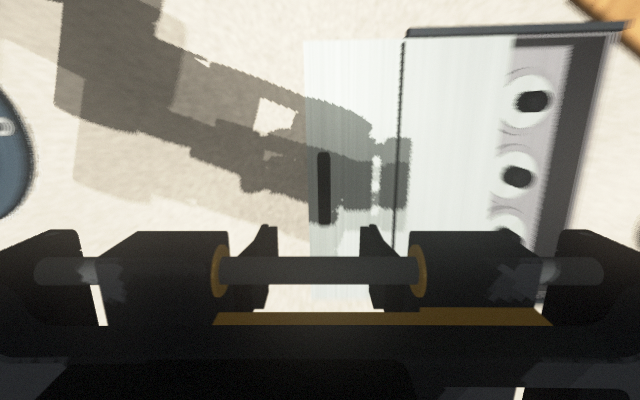

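Run:
```python
from h import *
for f,n in [("t1","top"),("w3","wrist")]:
    p,d,o=load(f); C=cloud(n,d,o)
    s=((C[...,2]>.028)&(C[...,2]<.042)&(p.max(2)<60)).astype(np.uint8)
    k,l,st,ce=cv2.connectedComponentsWithStats(s)
    for i in range(1,k):
        P=C[l==i]; 
        if len(P)<20 or P[:,0].min()<.3 : continue
        (c,r)=cv2.minEnclosingCircle(P[:,:2].astype(np.float32)); print(f,ce[i].round(1),len(P),np.round(c,4),round(r,4),np.median(P[:,2]).round(4))
print(atz("top",[(176,203.5),(200,188.7),(222,174),(285.3,165.7)],[.035,.035,.035,.03]))
a=np.deg2rad(33.7); g=np.array([.4755,.2617]); c=g+.078*np.array([np.cos(a),np.sin(a)]); print("bin",c)
```

```text
t1 [469.1 121. ] 151 [ 0.7703 -0.4585] 0.1069 0.0352
t1 [188.4  94. ] 24 [0.8615 0.3637] 0.0184 0.0341
t1 [251.5 105.3] 128 [0.8032 0.1705] 0.0439 0.0344
t1 [330.9 113.9] 59 [ 0.7965 -0.052 ] 0.0719 0.0353
t1 [364.2 113.5] 26 [ 0.7953 -0.1498] 0.0213 0.033
t1 [384.5 113.2] 26 [ 0.7966 -0.2121] 0.0282 0.0361
t1 [187.8 122.3] 29 [0.7826 0.3686] 0.0253 0.0343
t1 [425.5 168.7] 245 [ 0.6336 -0.3188] 0.0644 0.0327
t1 [194.2 172.9] 65 [0.627  0.3444] 0.0764 0.0349
t1 [284.7 165.1] 30 [0.6482 0.0835] 0.0099 0.0304
t1 [221.3 173.6] 39 [0.6249 0.2675] 0.0103 0.0343
t1 [199.1 188.1] 38 [0.5828 0.3299] 0.0103 0.0352
t1 [426.3 188.4] 35 [ 0.5759 -0.3263] 0.0149 0.0331
t1 [157.8 202.9] 60 [0.5375 0.4255] 0.0461 0.0352
t1 [175.2 203.4] 42 [0.5407 0.3979] 0.0102 0.0353
t1 [544.8 257.9] 21 [ 0.3694 -0.6545] 0.0279 0.0368
w3 [534.3 101. ] 395 [0.5399 0.4006] 0.0111 0.0349
w3 [511.3 180. ] 20 [0.5784 0.3257] 0.006 0.0326
w3 [512.7 235.6] 86 [0.6256 0.2731] 0.0092 0.035
[[0.53984078 0.39550035 0.035     ]
 [0.58143816 0.32746663 0.035     ]
 [0.62314371 0.26456609 0.035     ]
 [0.64565728 0.08218528 0.03      ]]
bin [0.54039242 0.30497787]
```

Run:
```python
from h import *
plan([0.567,0.230,0.21],-56.3)
```

```text
t 6.1 at [0.4008 0.2109 0.2083] yaw 32.7 q1,q6 0.24 -0.33 F [1.4 0.4 4.2] w 0.0501
16 rows
[-0.01,0.94,0.46,0.93,-0,-0],
[-0.01,0.98,0.37,0.93,-0,-0],
[-0.01,1.01,0.27,0.93,-0,-0],
[-0.01,1.03,0.17,0.93,-0,-0],
[-0.01,1.04,0.07,0.93,-0,-0],
[-0.01,1.05,-0.03,0.93,-0,-0],
[-0.01,1.04,-0.13,0.93,-0,-0],
[-0.01,1.02,-0.23,0.93,-0,-0],
[-0.01,0.99,-0.33,0.93,-0,-0],
[-0.01,0.96,-0.42,0.93,-0,-0],
[-0.01,0.91,-0.51,0.93,-0,-0],
[-0.01,0.86,-0.6,0.93,-0,-0],
[-0.01,0.79,-0.68,0.93,-0,-0],
[-0.01,0.72,-0.75,0.93,-0,-0],
[-0.01,0.65,-0.82,0.93,-0,-0],
[-0.01,0.56,-0.88,0.93,-0,-0],
```

Request:
{"op": "send_rows", "data": {
  "steps": [
    [[0,0.9,0.5,1,0,0],[0,1,0.4,1,0,0],[0,1,0.3,1,0,0],[0,1,0.2,1,0,0],[0,1,0.1,1,0,0],[0,1,0,1,0,0],[0,1,-0.1,1,0,0],[0,1,-0.2,1,0,0]]
  ]
}}

```text
time: 6.77
position: [0.4875, 0.2156, 0.218]
tool_rot: [0.58, 0.414, -0.563, 0.419]
ft_force: [0.8, 0.1, 0.6]
grip_width: 0.0521
```

Run:
```python
from h import *
plan([0.567,0.230,0.20],-56.3)
```

```text
t 6.77 at [0.4875 0.2156 0.218 ] yaw -17.8 q1,q6 0.2 0.51 F [0.8 0.1 0.6] w 0.0521
7 rows
[0.28,1.01,-0.54,0.92,-0.03,-0.02],
[0.28,0.96,-0.64,0.92,-0.03,-0.02],
[0.28,0.89,-0.72,0.92,-0.03,-0.02],
[0.27,0.82,-0.81,0.92,-0.03,-0.02],
[0.27,0.74,-0.88,0.92,-0.03,-0.02],
[0.27,0.65,-0.95,0.92,-0.03,-0.02],
[0.26,0.56,-1.01,0.92,-0.03,-0.02],
```

Request:
{"op": "send_rows", "data": {
  "steps": [
    [[0.3,1,-0.5,0.9,0,0],[0.3,1,-0.6,0.9,0,0],[0.3,0.9,-0.7,0.9,0,0],[0.3,0.8,-0.8,0.9,0,0],[0.3,0.7,-0.9,0.9,-0.1,0],[0.3,0.6,-0.9,0.9,-0.1,0],[0,0.5,-0.9,0.9,0,0],[0,0,0,0,0,0]]
  ],
  "gripper": 0.5
}}

```text
time: 7.43
position: [0.571, 0.2281, 0.2006]
tool_rot: [0.684, 0.192, -0.676, 0.196]
ft_force: [0.4, -0.3, 0.2]
grip_width: 0.0435
```

```bash
cat >> h.py <<'E'
def blobs(f,n,zlo,zhi,dark=60,minn=60):
    p,d,o=load(f); C=cloud(n,d,o)
    s=((C[...,2]>zlo)&(C[...,2]<zhi)&(p.max(2)<dark)).astype(np.uint8)
    k,l,st,ce=cv2.connectedComponentsWithStats(s)
    for i in range(1,k):
        P=C[l==i]
        if len(P)<minn: continue
        (c,r)=cv2.minEnclosingCircle(P[:,:2].astype(np.float32)); print(f,ce[i].round(1),len(P),"circ",np.round(c,4),round(r,4),"z",np.median(P[:,2]).round(4))
E
python3 - <<'E'
from h import *
snap("wrist","w4"); print(get_obs()["joint_velocities"].round(3))
blobs("w4","wrist",.028,.042)
plan([0.567,0.230,0.20],-56.3)
E
```

```text
[ 0.004 -0.02   0.042 -0.001  0.015 -0.042]
t 7.48 at [0.5694 0.2279 0.2003] yaw -57.9 q1,q6 0.2 1.22 F [ 0.3 -0.   0.7] w 0.0436
1 rows
[0.03,-0.3,0.1,-0.27,-0.06,-0.08],
```

View pics/w4.png

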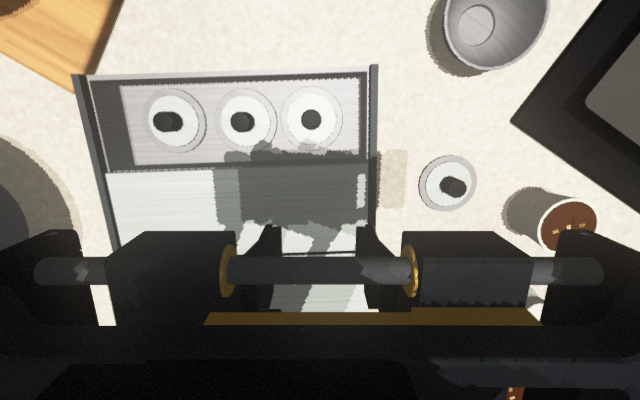

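Run:
```python
from h import *
p,d,o=load("w4"); C=cloud("wrist",d,o); print(C[119,311],p[119,311],C[119,330])
blobs("w4","wrist",.025,.045,90,30)
```

```text
[0.62643779 0.26884648 0.0341858 ] [90 90 85] [0.63744693 0.25050507 0.01102577]
w4 [447.1  42.8] 62 circ [0.7639 0.1888] 0.0165 z 0.0337
w4 [112.2 120.5] 1259 circ [0.5288 0.4135] 0.0594 z 0.0351
w4 [310.5 121.2] 141 circ [0.6261 0.269 ] 0.0099 z 0.0351
w4 [164.8 121.1] 364 circ [0.5418 0.401 ] 0.0109 z 0.0345
w4 [241.3 121.7] 330 circ [0.5847 0.331 ] 0.0109 z 0.0349
w4 [299.6 161.3] 488 circ [0.5817 0.2803] 0.0927 z 0.0345
w4 [455.8 188.1] 259 circ [0.6483 0.0859] 0.0105 z 0.0302
w4 [ 16.1 212.5] 307 circ [0.3561 0.5042] 0.0331 z 0.0347
```

Run:
```python
from h import *
plan([0.6258,0.268,0.09],-56.3)
```

```text
t 7.48 at [0.5694 0.2279 0.2003] yaw -57.9 q1,q6 0.2 1.22 F [ 0.3 -0.   0.7] w 0.0436
4 rows
[2.77,-0.12,-1.71,-0.07,-0.02,-0.02],
[2.77,-0.11,-1.71,-0.07,-0.02,-0.02],
[2.76,-0.09,-1.72,-0.07,-0.02,-0.02],
[2.76,-0.07,-1.72,-0.07,-0.02,-0.02],
```

Request:
{"op": "send_rows", "data": {
  "steps": [
    [[2.8,-0.1,-1.8,-0.1,0,0],[2.8,-0.1,-1.8,-0.1,0,0],[2.8,-0.1,-1.8,-0.1,0,0],[2.8,0,-1.8,0,0,-0.1],[0,0,0,0,0,0]]
  ]
}}

```text
time: 7.9
position: [0.6286, 0.2702, 0.0873]
tool_rot: [0.678, 0.212, -0.673, 0.209]
ft_force: [-0.7, 0.2, -0.9]
grip_width: 0.0434
```

Run:
```python
from h import *
plan([0.6258,0.268,0.013],-56.3)
```

```text
t 7.9 at [0.6286 0.2702 0.0873] yaw -55.4 q1,q6 0.24 1.2 F [-0.7  0.2 -0.9] w 0.0434
2 rows
[3.71,0.02,0.21,0.08,-0.04,0.01],
[3.71,0.02,0.19,0.08,-0.04,0.01],
```

Request:
{"op": "send_rows", "data": {
  "steps": [
    [[2.4,0,0.2,0.1,0,0],[2.4,0,0.1,0.1,0,0],[2.3,0,0.1,0,0,0],[0,0,0,0,0,0]]
  ]
}}

```text
time: 8.23
position: [0.6227, 0.2681, 0.0156]
tool_rot: [0.678, 0.208, -0.675, 0.204]
ft_force: [-1.3, 0.3, -0.9]
grip_width: 0.0435
```

Run:
```python
from h import *
plan([0.6258,0.268,0.013],-56.3)
```

```text
t 8.23 at [0.6227 0.2681 0.0156] yaw -56.1 q1,q6 0.24 1.22 F [-1.3  0.3 -0.9] w 0.0435
1 rows
[0.26,0.18,-0.25,0.03,-0.06,0.03],
```

Request:
{"op": "send_rows", "data": {
  "steps": [
    [[0.2,0.1,-0.2,0,0,0],[0,0,0,0,0,0],[0,0,0,0,0,0],[0,0,0,0,0,0],[0,0,0,0,0,0],[0,0,0,0,0,0]]
  ],
  "gripper": 1,
  "force": 25
}}

```text
time: 8.73
position: [0.627, 0.2687, 0.0225]
tool_rot: [0.681, 0.209, -0.671, 0.205]
ft_force: [0.7, -0.8, -0.7]
grip_width: 0.0211
```

Run:
```python
from h import *
plan([0.6258,0.268,0.013],-56.3)
```

```text
t 8.73 at [0.627  0.2687 0.0225] yaw -56.0 q1,q6 0.24 1.21 F [ 0.7 -0.8 -0.7] w 0.0211
1 rows
[0.95,-0.01,0.15,0.06,-0.14,0],
```

Request:
{"op": "send_rows", "data": {
  "steps": [
    [[0,0,0,0,0,0],[-1,0,0,0,0,0],[-2,0,0,0,0,0],[-3,0,0,0,-0.1,0],[-4,0,0,0,0,0],[-4,0,0,0,0,0],[-2,0,0,0,0,0],[0,0,0,0,0,0]]
  ]
}}

```text
time: 9.4
position: [0.6249, 0.2677, 0.1919]
tool_rot: [-0.676, -0.208, 0.676, -0.207]
ft_force: [0.4, 0.3, 0.1]
grip_width: 0.0213
```

Run:
```python
from h import *
plan([0.625,0.05,0.2],-56.3)
snap("wrist","w5")
```

```text
t 9.4 at [0.6249 0.2677 0.1919] yaw -55.9 q1,q6 0.24 1.22 F [0.4 0.3 0.1] w 0.0213
6 rows
[-0.14,3.01,2.03,0.01,0,0],
[-0.14,3.01,2.03,0.01,0,0],
[-0.14,3.01,2.02,0.01,0,0],
[-0.14,3.01,2.02,0.01,0,0],
[-0.14,3.02,2.02,0.01,0,0],
[-0.14,3.02,2.01,0.01,0,0],
```

View pics/w5.png

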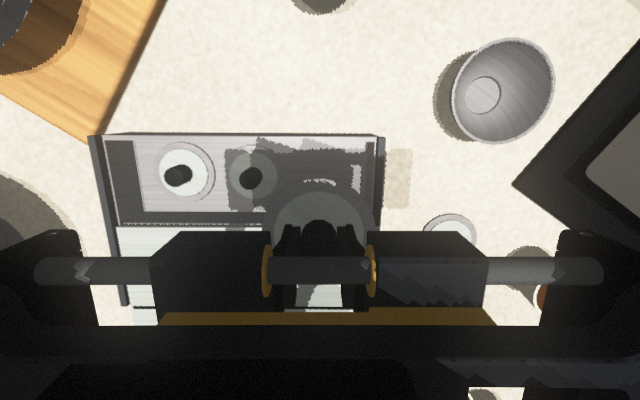

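Run:
```python
from h import *
plan([0.595,-0.085,0.19],-60)
```

```text
t 9.45 at [0.6244 0.2676 0.1904] yaw -55.9 q1,q6 0.24 1.22 F [ 1.1  0.6 -0.1] w 0.0208
9 rows
[0,3.06,2.47,0.08,0,0],
[0,3.08,2.44,0.08,0,0],
[0,3.1,2.42,0.08,0,0],
[0,3.12,2.39,0.08,0,0],
[0,3.14,2.37,0.08,0,0],
[0,3.16,2.34,0.08,0,0],
[0,3.18,2.32,0.08,0,0],
[0,3.19,2.29,0.08,0,0],
[0,3.21,2.27,0.08,0,0],
```

Request:
{"op": "send_rows", "data": {
  "steps": [
    [[0,1.6,1.2,0.1,0,0],[0,3,2.5,0.1,0,0],[0,3.2,2.5,0.1,0,0],[0,3.2,2.5,0.1,0,0],[0,3.3,2.5,0.1,0,0],[0,3.3,2.4,0.1,0,0],[0,3.3,2.4,0.1,0,0],[0,3.3,2.4,0.1,0,0]]
  ]
}}

```text
time: 10.12
position: [0.5868, -0.0328, 0.176]
tool_rot: [-0.676, -0.187, 0.69, -0.179]
ft_force: [1.1, 0.1, -0.9]
grip_width: 0.0215
```

Request:
{"op": "send_rows", "data": {
  "steps": [
    [[0,3.3,2.4,0,0,0],[0,2.2,1.6,0,0,0],[0,0,0,0,0,0],[0,0,0,0,0,0]]
  ]
}}

```text
time: 10.45
position: [0.5726, -0.1104, 0.1673]
tool_rot: [-0.672, -0.186, 0.695, -0.173]
ft_force: [0.5, 0.5, -0.5]
grip_width: 0.0209
```

```bash
cat >> h.py <<'E'
def rims(f,n,z=0.06,show=True):
    """brown fill blobs / their centre on plane z"""
    p,d,o=load(f); C=cloud(n,d,o)
    s=((C[...,2]>.048)&(C[...,2]<.070)).astype(np.uint8)
    s=cv2.morphologyEx(s,cv2.MORPH_OPEN,np.ones((3,3),np.uint8))
    k,l,st,ce=cv2.connectedComponentsWithStats(s)
    for i in range(1,k):
        P=C[l==i]
        if len(P)<100: continue
        (c,r)=cv2.minEnclosingCircle(P[:,:2].astype(np.float32))
        if r<.045: print(f,"px",ce[i].round(1),len(P),"circ",np.round(c,4),"r",round(r,4),"z",np.median(P[:,2]).round(4))
E
python3 - <<'E'
from h import *
snap("wrist","w6"); snap("top","t2")
rims("w6","wrist"); rims("t1","top"); rims("t2","top")
plan([0.595,-0.085,0.19],-60)
E
```

```text
w6 px [294.8  35.8] 5291 circ [ 0.6768 -0.0276] r 0.0329 z 0.0599
w6 px [584.1  14.1] 978 circ [ 0.799  -0.2165] r 0.0259 z 0.0588
w6 px [447.6 132.8] 4734 circ [ 0.6733 -0.1813] r 0.0335 z 0.06
w6 px [296.  169.7] 929 circ [ 0.575 -0.084] r 0.019 z 0.055
w6 px [199.5 215.8] 2047 circ [ 0.4813 -0.0262] r 0.0333 z 0.0598
w6 px [599.3 223.1] 480 circ [ 0.6743 -0.3519] r 0.0127 z 0.0587
w6 px [545.3 249.9] 296 circ [ 0.6295 -0.3327] r 0.0157 z 0.0545
w6 px [304.7 296.9] 517 circ [ 0.4614 -0.1509] r 0.0244 z 0.06
t1 px [480.8 140.8] 132 circ [ 0.7055 -0.479 ] r 0.0405 z 0.0629
t1 px [323.3 153.1] 413 circ [ 0.6764 -0.0279] r 0.033 z 0.0601
t1 px [377.2 153.9] 409 circ [ 0.6721 -0.1817] r 0.0329 z 0.0601
t1 px [343.8 188.8] 140 circ [ 0.5738 -0.0844] r 0.0192 z 0.0555
t1 px [324.1 222.1] 423 circ [ 0.4803 -0.027 ] r 0.0327 z 0.0602
t1 px [361.2 226.1] 418 circ [ 0.4665 -0.1307] r 0.0331 z 0.0604
t1 px [221.1 236.4] 132 circ [0.4449 0.2628] r 0.0206 z 0.0563
t2 px [323.4 153.1] 408 circ [ 0.6762 -0.0282] r 0.0329 z 0.0605
t2 px [320.5 222.1] 258 circ [ 0.4802 -0.0265] r 0.0321 z 0.06
t 10.55 at [ 0.573  -0.1091  0.1676] yaw -60.5 q1,q6 -0.38 0.68 F [ 0.2  1.3 -1.2] w 0.0213
1 rows
[-2.3,-1.07,-3.04,-0.08,0.25,0.24],
```

View pics/w6.png

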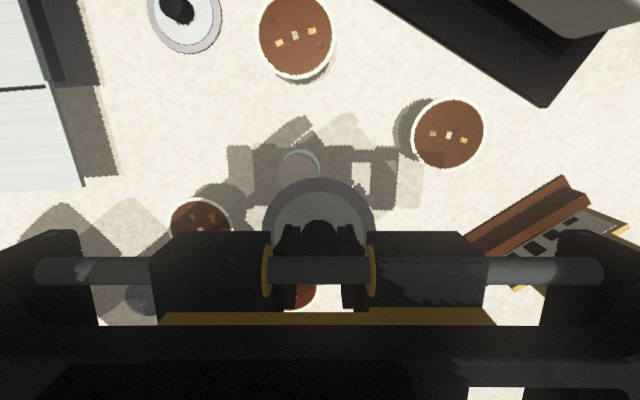

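```bash
cat >> h.py <<'E'
from scipy.optimize import least_squares
def held(f):
    """held lid centre in tool coords: fit 36mm circle to visible front arc"""
    p,d,o=load(f); C=cloud("wrist",d,o); Rm=R.from_quat(o["tool_rot"])
    L=Rm.inv().apply((C-o["position"]).reshape(-1,3)).reshape(C.shape)  # tool coords x fwd
    m=(np.abs(L[...,1])<.045)&(np.abs(L[...,2])<.05)&(L[...,0]>.0)&(L[...,0]<.03)&(d>0)
    m=cv2.morphologyEx(m.astype(np.uint8),cv2.MORPH_OPEN,np.ones((3,3),np.uint8))
    pts=[]
    for u in range(640):
        v=np.nonzero(m[:,u])[0]
        if len(v)>5: pts.append(L[v[0],u])
    P=np.array(pts); x=np.median(L[m>0][:,0])
    P=P[(P[:,2]<-.012)]
    r=least_squares(lambda c:np.hypot(P[:,1]-c[0],P[:,2]-c[1])-.036,[0,0],loss="soft_l1",f_scale=.001)
    print(f,"held lid tool y,z",r.x.round(4),"rms",np.sqrt(np.mean(r.fun**2)).round(4),"n",len(P),"x top",x.round(4), "tilt",np.rad2deg(np.arccos(min(1,-Rm.apply([1,0,0])[2]))).round(2))
E
python3 - <<'E'
from h import *
held("w5"); held("w6")
plan([0.6725,-0.1815,0.12],-60)
E
```

```text
w5 held lid tool y,z [ 0.0009 -0.0005] rms 0.0002 n 110 x top 0.0105 tilt 0.08
w6 held lid tool y,z [ 0.0009 -0.0005] rms 0.0002 n 110 x top 0.0104 tilt 2.14
t 10.55 at [ 0.573  -0.1091  0.1676] yaw -60.5 q1,q6 -0.38 0.68 F [ 0.2  1.3 -1.2] w 0.0213
4 rows
[1.08,2.83,-1.3,-0.02,0.06,0.06],
[1.11,2.83,-1.29,-0.02,0.06,0.06],
[1.14,2.82,-1.28,-0.02,0.06,0.06],
[1.16,2.82,-1.26,-0.02,0.06,0.06],
```

Request:
{"op": "send_rows", "data": {
  "steps": [
    [[0.6,2.8,-1.3,0,0.1,0.1],[0.9,2.8,-1.3,0,0.1,0.1],[0.9,2.8,-1.3,0,0.1,0.1],[0.9,2.8,-1.2,0,0,0],[0,0,0,0,0,0],[0,0,0,0,0,0]]
  ]
}}

```text
time: 11.05
position: [0.6738, -0.1692, 0.1265]
tool_rot: [0.683, 0.186, -0.682, 0.184]
ft_force: [-0.2, 0.2, -0.9]
grip_width: 0.021
```

```bash
cat >> h.py <<'E'
def lidto(c,z,yaw,off,**k):
    """TCP target so held lid (tool y,z offset off) is over c"""
    Rt=down(np.deg2rad(yaw)); v=Rt.apply([0,off[0],off[1]])
    plan([c[0]-v[0],c[1]-v[1],z],yaw,**k)
E
python3 - <<'E'
from h import *
lidto([0.6725,-0.1815],0.09,-60,(.0009,-.0005))
E
```

```text
t 11.05 at [ 0.6738 -0.1692  0.1265] yaw -59.7 q1,q6 -0.41 0.63 F [-0.2  0.2 -0.9] w 0.021
1 rows
[3.64,0.92,0.79,0.06,-0.02,0.03],
```

Request:
{"op": "send_rows", "data": {
  "steps": [
    [[1,0.9,0.7,0.1,0,0],[1,0.1,0.1,0,0,0],[1,0,0,0,0,0],[0,0,0,0,0,0]]
  ]
}}

```text
time: 11.38
position: [0.6695, -0.1767, 0.093]
tool_rot: [-0.682, -0.186, 0.684, -0.181]
ft_force: [-0.4, 0.1, -0.6]
grip_width: 0.0213
```

Run:
```python
from h import *
print(get_obs()["joint_velocities"].round(3))
lidto([0.6725,-0.1815],0.0745,-60,(.0009,-.0005))
```

```text
[ 0.008 -0.018  0.014  0.007  0.011  0.   ]
t 11.38 at [ 0.6695 -0.1767  0.093 ] yaw -60.0 q1,q6 -0.42 0.62 F [-0.4  0.1 -0.6] w 0.0213
1 rows
[1.84,0.49,0.03,0,0.01,0.07],
```

Request:
{"op": "send_rows", "data": {
  "steps": [
    [[0.6,0.5,0,0,0,0.1],[0.4,0.2,0,0,0,0],[0,0,0,0,0,0],[0,0,0,0,0,0]]
  ]
}}

```text
time: 11.72
position: [0.6714, -0.1817, 0.0812]
tool_rot: [-0.682, -0.183, 0.684, -0.184]
ft_force: [-0.4, -1.2, -0.0]
grip_width: 0.0212
```

Run:
```python
from h import *
print(get_obs()["joint_velocities"].round(3))
lidto([0.6725,-0.1815],0.0745,-60,(.0009,-.0005))
```

```text
[-0.001  0.005 -0.    -0.002 -0.007 -0.002]
t 11.72 at [ 0.6714 -0.1817  0.0812] yaw -59.9 q1,q6 -0.42 0.62 F [-0.4 -1.2 -0. ] w 0.0212
1 rows
[0.67,-0.05,-0.05,0.01,0.02,-0.01],
```

Within 1 mm. Lower, watching force.

Request:
{"op": "send_rows", "data": {
  "steps": [
    [[0.4,-0.1,-0.1,0,0,0],[0.3,0,0,0,0,0],[0.2,0,0,0,0,0],[0,0,0,0,0,0]]
  ]
}}

```text
time: 12.05
position: [0.6729, -0.1809, 0.0759]
tool_rot: [0.683, 0.182, -0.683, 0.185]
ft_force: [-0.6, 0.2, -1.7]
grip_width: 0.0218
```

Run:
```python
from h import *
lidto([0.6725,-0.1815],0.0745,-60,(.0009,-.0005))
```

```text
t 12.05 at [ 0.6729 -0.1809  0.0759] yaw -59.9 q1,q6 -0.42 0.63 F [-0.6  0.2 -1.7] w 0.0218
1 rows
[0.14,-0.06,0.12,0.01,0,-0.04],
```

Request:
{"op": "send_rows", "data": {
  "steps": [
    [[0.3,-0.1,0.1,0,0,0],[0.2,0,0,0,0,0],[0.1,0,0,0,0,0]]
  ]
}}

```text
time: 12.3
position: [0.6736, -0.1813, 0.0751]
tool_rot: [0.685, 0.181, -0.681, 0.186]
ft_force: [-0.8, 0.4, 0.8]
grip_width: 0.0214
```

Run:
```python
from h import *
lidto([0.6725,-0.1815],0.0745,-60,(.0009,-.0005))
```

```text
t 12.3 at [ 0.6736 -0.1813  0.0751] yaw -59.9 q1,q6 -0.42 0.63 F [-0.8  0.4  0.8] w 0.0214
1 rows
[0.05,-0.13,0.15,0.01,-0.03,-0.09],
```

Request:
{"op": "send_rows", "data": {
  "steps": [
    [[0.1,0,0,0,0,0],[0.1,0,0,0,0,0],[0.1,0,0,0,0,0],[-1,0,0,0,0,0],[-2.5,0,0,0,0,0],[-3,0,1,0,0,0],[-3,0,2,0,0,0],[0,0,1,0,0,0]]
  ],
  "gripper": 0.5
}}

```text
time: 12.97
position: [0.6382, -0.1995, 0.1668]
tool_rot: [0.683, 0.183, -0.682, 0.186]
ft_force: [0.6, -0.2, 1.1]
grip_width: 0.0434
```

```bash
cat >> h.py <<'E'
def lids(f,n,z,minn=60):
    """knob tops near height z: mean of dark points"""
    p,d,o=load(f); C=cloud(n,d,o)
    s=((np.abs(C[...,2]-z)<.006)).astype(np.uint8)
    k,l,st,ce=cv2.connectedComponentsWithStats(s)
    for i in range(1,k):
        P=C[l==i]
        if len(P)<minn: continue
        (c,r)=cv2.minEnclosingCircle(P[:,:2].astype(np.float32)); 
        if r<.016: print(f,ce[i].round(1),len(P),"knob",np.round(c,4),round(r,4),"z",np.median(P[:,2]).round(4))
E
python3 - <<'E'
from h import *
snap("top","t3"); snap("wrist","w7")
rims("t3","top"); lids("t3","top",.090,15); lids("w7","wrist",.090,40)
plan([0.647,0.0845,0.12],-60)
E
```

```text
t3 px [372. 147.] 128 circ [ 0.6894 -0.1677] r 0.0283 z 0.0643
t3 px [323.3 153.1] 412 circ [ 0.6755 -0.0283] r 0.0331 z 0.0602
t3 px [343.7 188.9] 137 circ [ 0.5739 -0.0843] r 0.019 z 0.0556
t3 px [324.1 222. ] 423 circ [ 0.4802 -0.0271] r 0.0327 z 0.06
t3 px [354.4 223.3] 117 circ [ 0.4747 -0.1153] r 0.0272 z 0.0599
t3 [153.9 108.8] 16 knob [0.8023 0.4433] 0.0142 z 0.0889
w7 [322.4 152.8] 575 knob [ 0.6751 -0.1817] 0.0109 z 0.0901
t 13.07 at [ 0.6355 -0.1984  0.1623] yaw -59.8 q1,q6 -0.47 0.58 F [ 0.2 -0.6  0.1] w 0.0434
8 rows
[0.53,-2.98,-1.9,0,0,0],
[0.53,-2.99,-1.9,0,0,0],
[0.53,-2.99,-1.9,0,0,0],
[0.53,-2.99,-1.9,0,0,0],
[0.53,-2.99,-1.9,0,0,0],
[0.53,-2.99,-1.9,0,0,0],
[0.53,-2.99,-1.9,0,0,0],
[0.53,-2.99,-1.89,0,0,0],
```

View pics/w7.png

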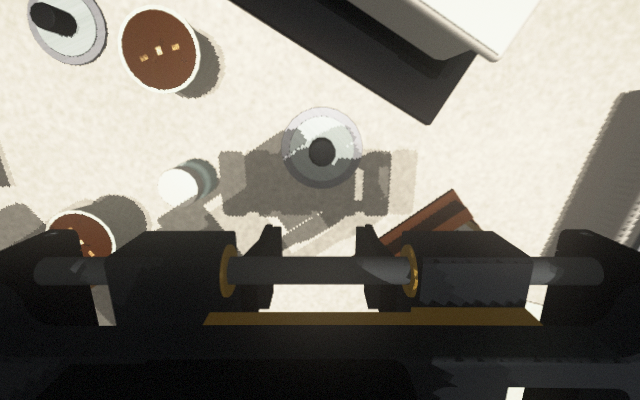

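Request:
{"op": "send_rows", "data": {
  "steps": [
    [[0,-1.5,-1,0,0,0],[0,-3,-1.9,0,0,0],[0,-3.2,-2,0,0,0],[0,-3.2,-2,0,0,0],[0,-3.2,-2,0,0,0],[0.5,-3.2,-2,0,0,0],[0.5,-3.2,-2,0,0,0],[0,-1.6,-1.2,0,0,0]]
  ]
}}

```text
time: 13.73
position: [0.6461, 0.0692, 0.1411]
tool_rot: [-0.679, -0.181, 0.689, -0.177]
ft_force: [0.2, -0.1, 0.6]
grip_width: 0.0434
```

Request:
{"op": "send_rows", "data": {
  "steps": [
    [[0,0,0,0,0,0],[0,0,0,0,0,0]]
  ]
}}

```text
time: 13.9
position: [0.6444, 0.0764, 0.1375]
tool_rot: [-0.677, -0.185, 0.69, -0.178]
ft_force: [-0.1, -0.1, 0.2]
grip_width: 0.0433
```

Run:
```python
from h import *
snap("wrist","w8"); lids("w8","wrist",.030,40);lids("w8","wrist",.035,40)
plan([0.647,0.0845,0.08],-60)
```

```text
w8 [ 28.7 108.7] 767 knob [0.5846 0.3306] 0.0115 z 0.0342
w8 [313.7 183.8] 419 knob [0.649  0.0845] 0.0109 z 0.03
w8 [ 26.  108.8] 663 knob [0.5846 0.3306] 0.0115 z 0.0346
w8 [313.8 184.4] 373 knob [0.6489 0.0845] 0.0107 z 0.0302
t 13.95 at [0.6442 0.0762 0.1374] yaw -60.3 q1,q6 -0.06 0.99 F [-0.  -0.2 -0.4] w 0.0433
2 rows
[2.87,-0.25,-0.37,-0.03,0.07,0.07],
[2.87,-0.27,-0.35,-0.03,0.07,0.07],
```

Request:
{"op": "send_rows", "data": {
  "steps": [
    [[2.4,-0.4,-0.7,0,0.1,0.1],[2.4,-0.3,-0.5,0,0,0],[0.6,0,0,0,0,0],[0,0,0,0,0,0]]
  ]
}}

```text
time: 14.28
position: [0.6524, 0.0833, 0.0815]
tool_rot: [-0.683, -0.179, 0.685, -0.179]
ft_force: [-1.2, -0.8, -0.2]
grip_width: 0.0431
```

Run:
```python
from h import *
plan([0.6485,0.0848,0.012],-60)
```

```text
t 14.28 at [0.6524 0.0833 0.0815] yaw -60.6 q1,q6 -0.04 1.02 F [-1.2 -0.8 -0.2] w 0.0431
2 rows
[3.48,-0.16,0.12,-0.05,0.02,0.01],
[3.48,-0.16,0.13,-0.05,0.02,0.01],
```

Request:
{"op": "send_rows", "data": {
  "steps": [
    [[2.4,-0.2,0.2,-0.1,0,0],[2.4,-0.1,0.1,0,0,0],[2,0,0,0,0,0],[0,0,0,0,0,0]]
  ]
}}

```text
time: 14.62
position: [0.6517, 0.078, 0.0154]
tool_rot: [0.684, 0.18, -0.683, 0.182]
ft_force: [0.4, 0.6, -0.7]
grip_width: 0.0438
```

Run:
```python
from h import *
plan([0.6485,0.0848,0.012],-60)
```

```text
t 14.62 at [0.6517 0.078  0.0154] yaw -60.4 q1,q6 -0.05 1.01 F [ 0.4  0.6 -0.7] w 0.0438
1 rows
[0.34,-0.75,-0.05,-0.06,-0.01,-0.03],
```

Request:
{"op": "send_rows", "data": {
  "steps": [
    [[0.3,-0.7,0,0,0,0],[0.1,-0.1,0,0,0,0],[0.1,0,0,0,0,0],[0.1,0,0,0,0,0],[0.1,0,0,0,0,0],[0.1,0,0,0,0,0],[0,0,0,0,0,0]]
  ],
  "gripper": 1
}}

```text
time: 15.2
position: [0.6518, 0.0825, 0.0141]
tool_rot: [0.688, 0.178, -0.68, 0.182]
ft_force: [0.1, 0.3, -0.9]
grip_width: 0.0214
```

Run:
```python
from h import *
plan([0.6485,0.0848,0.012],-60)
```

```text
t 15.2 at [0.6518 0.0825 0.0141] yaw -60.6 q1,q6 -0.04 1.02 F [ 0.1  0.3 -0.9] w 0.0214
1 rows
[0.2,-0.36,0.18,-0.1,-0.09,-0.08],
```

Request:
{"op": "send_rows", "data": {
  "steps": [
    [[-1,0,0,0,0,0],[-3,0,0,0,0,0],[-3.5,0,0,0,0,0],[-3,0.5,0.5,0,0,0],[-1,1.5,1.5,0,0,0],[0,1.5,1.5,0,0,0],[0,0.5,0.5,0,0,0],[0,0,0,0,0,0]]
  ]
}}

```text
time: 15.87
position: [0.6362, 0.0283, 0.1396]
tool_rot: [0.689, 0.178, -0.678, 0.184]
ft_force: [-0.8, 0.2, 0.2]
grip_width: 0.0214
```

Run:
```python
from h import *
snap("wrist","w9"); held("w9"); rims("w9","wrist"); snap("top","t4"); rims("t4","top")
lidto([0.6762,-0.0280],0.10,-60,(.0,-.0))
```

```text
w9 held lid tool y,z [0.0008 0.0004] rms 0.0002 n 110 x top 0.009 tilt 0.99
w9 px [398.5 193.1] 4413 circ [ 0.6768 -0.0278] r 0.0333 z 0.0602
w9 px [533.7 249.8] 620 circ [ 0.6934 -0.1601] r 0.0194 z 0.064
w9 px [123.9 304.6] 2443 circ [0.4622 0.1357] r 0.0345 z 0.0558
w9 px [522.6 298.1] 1011 circ [ 0.6508 -0.1787] r 0.026 z 0.0648
t4 px [376.8 153. ] 407 circ [ 0.6738 -0.1818] r 0.0364 z 0.065
t4 px [343.6 188.8] 141 circ [ 0.5739 -0.0845] r 0.0191 z 0.0554
t4 px [327.3 222.7] 276 circ [ 0.4801 -0.0287] r 0.0319 z 0.06
t4 px [360.9 226.2] 418 circ [ 0.4667 -0.1307] r 0.033 z 0.0602
t 15.97 at [0.6362 0.0296 0.1386] yaw -60.3 q1,q6 -0.13 0.93 F [ 0.2  0.3 -0.5] w 0.0214
3 rows
[1.31,2.31,-0.19,-0.02,-0.04,-0.03],
[1.31,2.32,-0.19,-0.02,-0.04,-0.03],
[1.3,2.32,-0.19,-0.02,-0.04,-0.03],
```

View pics/w9.png

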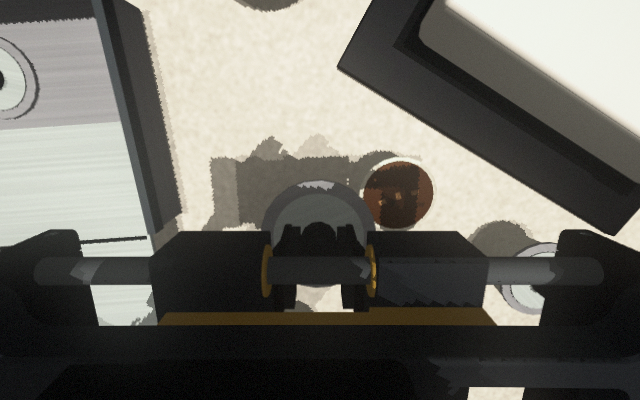

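Request:
{"op": "send_rows", "data": {
  "steps": [
    [[0.8,2.4,-0.2,0,0,0],[1,2.5,-0.2,0,0,0],[1,2.4,-0.1,0,0,0],[0,0,0,0,0,0],[0,0,0,0,0,0]]
  ]
}}

```text
time: 16.38
position: [0.6771, -0.0261, 0.1066]
tool_rot: [0.686, 0.183, -0.68, 0.183]
ft_force: [-0.4, 0.7, -1.0]
grip_width: 0.0211
```

Run:
```python
from h import *
lidto([0.6764,-0.0280],0.081,-60,(.0008,.0004))
```

```text
t 16.38 at [ 0.6771 -0.0261  0.1066] yaw -60.0 q1,q6 -0.2 0.84 F [-0.4  0.7 -1. ] w 0.0211
1 rows
[2.56,0.04,0.14,0,-0.08,-0.03],
```

Request:
{"op": "send_rows", "data": {
  "steps": [
    [[1.2,0,0.1,0,-0.1,0],[1.2,0,0,0,0,0],[0,0,0,0,0,0],[0,0,0,0,0,0]]
  ]
}}

```text
time: 16.72
position: [0.6739, -0.0221, 0.0781]
tool_rot: [-0.68, -0.184, 0.685, -0.184]
ft_force: [0.5, -0.7, -0.1]
grip_width: 0.0215
```

Run:
```python
from h import *
lidto([0.6764,-0.0280],0.073,-60,(.0008,.0004))
```

```text
t 16.72 at [ 0.6739 -0.0221  0.0781] yaw -59.8 q1,q6 -0.2 0.85 F [ 0.5 -0.7 -0.1] w 0.0215
1 rows
[0.51,0.56,0.04,0.03,0.06,0.01],
```

Request:
{"op": "send_rows", "data": {
  "steps": [
    [[0.1,0.6,0,0,0,0],[0.1,0.1,0,0,0,0],[0,0,0,0,0,0],[0,0,0,0,0,0]]
  ]
}}

```text
time: 17.05
position: [0.6769, -0.0267, 0.0758]
tool_rot: [-0.68, -0.185, 0.685, -0.185]
ft_force: [-0.6, -0.3, -0.7]
grip_width: 0.0213
```

Run:
```python
from h import *
lidto([0.6764,-0.0280],0.073,-60,(.0008,.0004))
```

```text
t 17.05 at [ 0.6769 -0.0267  0.0758] yaw -59.7 q1,q6 -0.2 0.84 F [-0.6 -0.3 -0.7] w 0.0213
1 rows
[0.28,0.01,0.07,0.06,0.07,0.02],
```

Request:
{"op": "send_rows", "data": {
  "steps": [
    [[0.3,0,0.1,0,0,0],[0.2,0,0,0,0,0],[0.2,0,0,0,0,0]]
  ]
}}

```text
time: 17.3
position: [0.6771, -0.0272, 0.0735]
tool_rot: [-0.681, -0.185, 0.684, -0.185]
ft_force: [-3.2, 0.5, 9.6]
grip_width: 0.0209
```

Run:
```python
from h import *
lidto([0.6764,-0.0280],0.073,-60,(.0008,.0004))
```

```text
t 17.3 at [ 0.6771 -0.0272  0.0735] yaw -59.7 q1,q6 -0.2 0.84 F [-3.2  0.5  9.6] w 0.0209
1 rows
[0.05,-0.05,0.06,0.06,0.04,0],
```

Contact (9.6 N). Release and rise toward the bin's knob B.

Request:
{"op": "send_rows", "data": {
  "steps": [
    [[0,0,0,0,0,0],[0,0,0,0,0,0],[0,0,0,0,0,0],[-1,0,0,0,0,0],[-2.5,0,0,0,0,0],[-3.5,0,0,0,0,0],[-3.5,-2,-1,0,0,0],[0,-3.5,-1.5,0,0,0]]
  ],
  "gripper": 0.5
}}

```text
time: 17.97
position: [0.6725, 0.0264, 0.1829]
tool_rot: [-0.681, -0.181, 0.685, -0.183]
ft_force: [0.6, 0.2, 0.2]
grip_width: 0.0435
```

Run:
```python
from h import *
plan([0.545,0.295,0.15],-56.5)
snap("top","t5"); rims("t5","top")
```

```text
t 17.97 at [0.6725 0.0264 0.1829] yaw -60.2 q1,q6 -0.12 0.93 F [0.6 0.2 0.2] w 0.0435
8 rows
[0.41,-3.71,-0.29,-0.08,0.01,-0],
[0.41,-3.7,-0.32,-0.08,0.01,-0],
[0.41,-3.7,-0.35,-0.08,0.01,-0],
[0.41,-3.7,-0.38,-0.08,0.01,-0],
[0.41,-3.69,-0.41,-0.08,0.01,-0],
[0.41,-3.69,-0.44,-0.08,0.01,-0],
[0.41,-3.69,-0.46,-0.08,0.01,-0],
[0.41,-3.68,-0.49,-0.08,0.01,-0],
t5 px [377.1 153.1] 420 circ [ 0.6745 -0.1819] r 0.0362 z 0.0649
t5 px [315.9 154.5] 101 circ [ 0.6701 -0.0115] r 0.021 z 0.0649
t5 px [343.6 188.8] 141 circ [ 0.574  -0.0841] r 0.0188 z 0.0555
t5 px [327.2 221.9] 290 circ [ 0.4802 -0.0278] r 0.0324 z 0.06
t5 px [361.2 226.4] 418 circ [ 0.4666 -0.1311] r 0.0331 z 0.0603
```

Request:
{"op": "send_rows", "data": {
  "steps": [
    [[0.3,-3.8,-0.3,-0.1,0,0],[0.3,-3.9,-0.3,-0.1,0,0],[0.3,-3.9,-0.4,-0.1,0,0],[0.3,-3.9,-0.4,-0.1,0,0],[0.3,-3.9,-0.5,-0.1,0,0],[0.3,-3.9,-0.5,-0.1,0,0],[0,-2.5,-0.5,0,0,0],[0,-1,0,0,0,0]]
  ]
}}

```text
time: 18.68
position: [0.5493, 0.2863, 0.167]
tool_rot: [-0.676, -0.207, 0.677, -0.204]
ft_force: [-0.1, 0.3, -0.2]
grip_width: 0.0432
```

Request:
{"op": "send_rows", "data": {
  "steps": [
    [[0,0,0,0,0,0],[0,0,0,0,0,0]]
  ]
}}

```text
time: 18.85
position: [0.5472, 0.2883, 0.1671]
tool_rot: [-0.675, -0.208, 0.677, -0.206]
ft_force: [1.0, 0.3, -0.0]
grip_width: 0.0436
```

Run:
```python
from h import *
snap("wrist","w10"); lids("w10","wrist",.035,40); blobs("w10","wrist",.025,.045,90,30)
plan([0.5835,0.33,0.085],-56.5)
```

```text
w10 [218.8 128.6] 444 knob [0.5419 0.4005] 0.0113 z 0.0348
w10 [302.3 132.6] 392 knob [0.5842 0.3315] 0.0109 z 0.035
w10 [543.2  42. ] 562 circ [0.7751 0.1897] 0.0343 z 0.0356
w10 [291.8 150. ] 2902 circ [0.5818 0.3334] 0.1429 z 0.0352
w10 [407.4  84.2] 35 circ [0.6759 0.2747] 0.0149 z 0.0349
w10 [219.6 128.5] 424 circ [0.542 0.4  ] 0.0108 z 0.0348
w10 [301.9 132.6] 312 circ [0.5848 0.3322] 0.0103 z 0.035
w10 [ 37.4 199.3] 292 circ [0.375  0.5237] 0.0377 z 0.0356
t 18.9 at [0.5474 0.2879 0.1672] yaw -56.0 q1,q6 0.3 1.28 F [0.8 0.9 0.5] w 0.0437
3 rows
[2.74,-0.48,-1.79,0.03,0.01,0.01],
[2.74,-0.49,-1.78,0.03,0.01,0.01],
[2.74,-0.5,-1.78,0.03,0.01,0.01],
```

View pics/w10.png

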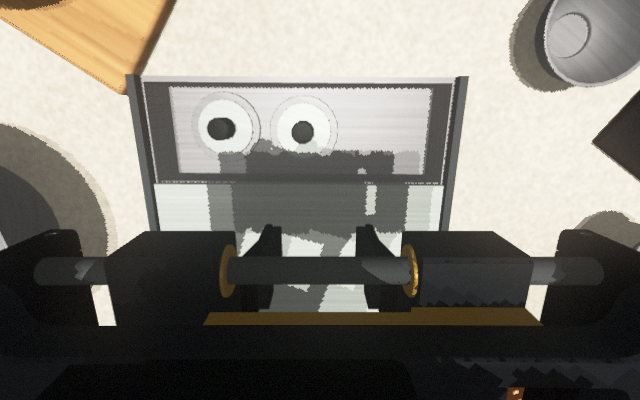

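B at (0.584,0.331).

Request:
{"op": "send_rows", "data": {
  "steps": [
    [[2.4,-0.5,-2,0,0,0],[2.7,-0.5,-2,0,0,0],[2.7,-0.5,-1.9,0,0,0],[0,0,0,0,0,0]]
  ]
}}

```text
time: 19.23
position: [0.596, 0.3272, 0.0893]
tool_rot: [0.679, 0.204, -0.676, 0.203]
ft_force: [-0.6, -0.7, -0.9]
grip_width: 0.0437
```

Run:
```python
from h import *
plan([0.584,0.331,0.014],-56.5)
```

```text
t 19.23 at [0.596  0.3272 0.0893] yaw -56.5 q1,q6 0.34 1.32 F [-0.6 -0.7 -0.9] w 0.0437
2 rows
[3.76,-0.49,0.41,-0,-0.02,-0],
[3.76,-0.49,0.4,-0,-0.02,-0],
```

Request:
{"op": "send_rows", "data": {
  "steps": [
    [[1,-0.7,0.6,0,0,0],[2.2,-0.3,0.2,0,0,0],[2.2,0,0,0,0,0],[1.6,0,0,0,0,0],[0,0,0,0,0,0]]
  ]
}}

```text
time: 19.65
position: [0.5916, 0.3214, 0.0187]
tool_rot: [0.681, 0.199, -0.676, 0.201]
ft_force: [-0.5, 0.4, -0.5]
grip_width: 0.0433
```

Run:
```python
from h import *
plan([0.584,0.331,0.014],-56.5)
```

```text
t 19.65 at [0.5916 0.3214 0.0187] yaw -57.2 q1,q6 0.33 1.33 F [-0.5  0.4 -0.5] w 0.0433
1 rows
[0.46,-1.22,0.12,-0.11,-0.06,-0.04],
```

Request:
{"op": "send_rows", "data": {
  "steps": [
    [[0,-1.2,0.1,-0.1,0,0],[0.1,-0.2,0,0,0,0],[0.1,0,0,0,0,0]]
  ]
}}

```text
time: 19.9
position: [0.5856, 0.3296, 0.0195]
tool_rot: [0.681, 0.201, -0.674, 0.203]
ft_force: [0.5, 0.5, 0.7]
grip_width: 0.0435
```

Run:
```python
from h import *
snap("wrist","w11")
plan([0.584,0.331,0.014],-56.5)
```

```text
t 19.95 at [0.5856 0.3297 0.0195] yaw -56.8 q1,q6 0.35 1.34 F [1. 1. 0.] w 0.0435
1 rows
[0.55,-0.2,0.07,-0.05,-0.08,-0.05],
```

View pics/w11.png

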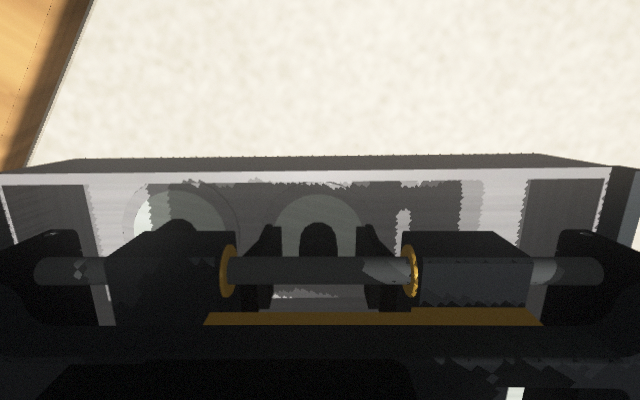

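Knob at column 318, midway between fingers (262–372). Lower slightly and close.

Request:
{"op": "send_rows", "data": {
  "steps": [
    [[0.4,0,0,0,0,0],[0.3,0,0,0,0,0],[0.1,0,0,0,0,0],[0.1,0,0,0,0,0],[0.1,0,0,0,0,0],[0.1,0,0,0,0,0],[0,0,0,0,0,0]]
  ],
  "gripper": 1
}}

```text
time: 20.53
position: [0.5879, 0.3307, 0.0136]
tool_rot: [0.683, 0.201, -0.672, 0.203]
ft_force: [0.2, 1.3, -0.8]
grip_width: 0.0209
```

Run:
```python
from h import *
plan([0.584,0.331,0.014],-56.5)
```

```text
t 20.53 at [0.5879 0.3307 0.0136] yaw -56.7 q1,q6 0.35 1.34 F [ 0.2  1.3 -0.8] w 0.0209
1 rows
[-0.05,-0.24,0.31,-0.04,-0.14,-0.07],
```

Request:
{"op": "send_rows", "data": {
  "steps": [
    [[-1,0,0,0,0,0],[-3,0,0,0,0,0],[-3.5,0,0,0,0,0],[-3.5,0,0,0,0,0],[-3,0,0,0,0,0],[-1,1.5,1,0,-0.1,0],[0,3,2,0,0,0],[0,3.3,2,0,0,0]]
  ]
}}

```text
time: 21.2
position: [0.585, 0.2412, 0.1707]
tool_rot: [0.678, 0.204, -0.675, 0.208]
ft_force: [1.2, 0.3, -1.4]
grip_width: 0.0213
```

Run:
```python
from h import *
plan([0.50,0.06,0.16],-60)
```

```text
t 21.2 at [0.585  0.2412 0.1707] yaw -56.1 q1,q6 0.22 1.2 F [ 1.2  0.3 -1.4] w 0.0213
6 rows
[0.18,1.72,2.86,0.11,-0,-0.01],
[0.18,1.75,2.84,0.11,-0,-0.01],
[0.18,1.78,2.82,0.11,-0,-0.01],
[0.18,1.81,2.8,0.11,-0,-0.01],
[0.18,1.84,2.78,0.11,-0,-0.01],
[0.18,1.88,2.76,0.11,-0,-0.01],
```

Request:
{"op": "send_rows", "data": {
  "steps": [
    [[0,1.7,2.9,0.1,0,0],[0,1.8,2.9,0.1,0,0],[0,1.8,2.9,0.1,0,0],[0,1.8,2.9,0.1,0,0],[0,1.8,2.8,0.1,0,0],[0,1.2,2,0.1,0,0],[0,0,0,0,0,0],[0,0,0,0,0,0]]
  ]
}}

```text
time: 21.87
position: [0.4926, 0.0481, 0.1702]
tool_rot: [-0.683, -0.178, 0.684, -0.184]
ft_force: [0.7, 0.4, -0.6]
grip_width: 0.0215
```

Run:
```python
from h import *
snap("wrist","w12"); held("w12"); rims("w12","wrist"); snap("top","t6"); rims("t6","top")
plan([0.4803,-0.0270,0.105],-60)
```

```text
w12 held lid tool y,z [0.0008 0.0034] rms 0.0002 n 108 x top 0.0038 tilt 0.53
w12 px [504.   48.7] 5601 circ [ 0.6778 -0.028 ] r 0.0364 z 0.0647
w12 px [617.8 147.5] 2997 circ [ 0.6731 -0.1785] r 0.0356 z 0.0646
w12 px [476.9 184.7] 1317 circ [ 0.5744 -0.0835] r 0.0195 z 0.0552
w12 px [386.3 219.2] 703 circ [ 0.5032 -0.0249] r 0.0226 z 0.06
t6 px [323.4 152.8] 428 circ [ 0.6766 -0.0285] r 0.036 z 0.0647
t6 px [377.1 152.9] 401 circ [ 0.6742 -0.1816] r 0.036 z 0.0648
t6 px [343.8 188.9] 134 circ [ 0.574  -0.0844] r 0.0189 z 0.0556
t6 px [328.6 223.7] 212 circ [ 0.476 -0.035] r 0.0304 z 0.0602
t6 px [361.1 226.2] 425 circ [ 0.4667 -0.1312] r 0.033 z 0.0603
t 21.97 at [0.4933 0.0492 0.1702] yaw -60.2 q1,q6 -0.12 0.94 F [ 0.9  0.3 -1.7] w 0.0215
3 rows
[2.2,1.97,1.63,-0.01,0.01,-0.03],
[2.19,1.97,1.64,-0.01,0.01,-0.03],
[2.18,1.98,1.64,-0.01,0.01,-0.03],
```

View pics/t6.png

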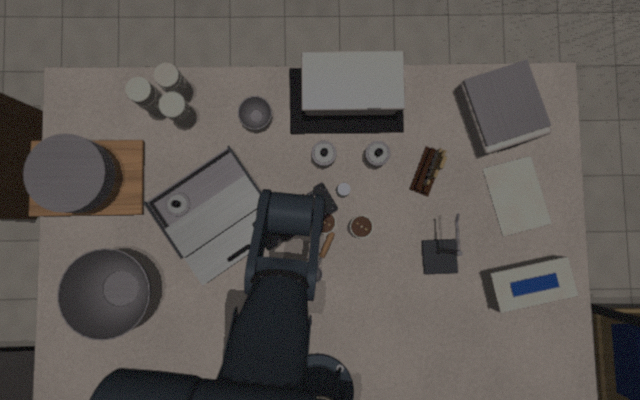

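Run:
```python
from h import *
lidto([0.4667,-0.131],0.11,-60,(.0008,.0034))
```

```text
t 21.97 at [0.4933 0.0492 0.1702] yaw -60.2 q1,q6 -0.12 0.94 F [ 0.9  0.3 -1.7] w 0.0215
5 rows
[1.23,2.84,2.18,-0.01,0,-0.02],
[1.23,2.84,2.18,-0.01,0,-0.02],
[1.22,2.84,2.19,-0.01,0,-0.02],
[1.22,2.84,2.19,-0.01,0,-0.02],
[1.21,2.84,2.19,-0.01,0,-0.02],
```

Request:
{"op": "send_rows", "data": {
  "steps": [
    [[0,1.8,1.5,0,0,0],[0,3,2.3,0,0,0],[0.8,3,2.3,0,0,0],[1,3,2.3,0,0,0],[1,3,2.3,0,0,0],[1,1,0.8,0,0,0],[0,0,0,0,0,0]]
  ]
}}

```text
time: 22.55
position: [0.478, -0.1384, 0.1333]
tool_rot: [0.686, 0.183, -0.677, 0.194]
ft_force: [0.6, 0.8, -1.3]
grip_width: 0.0212
```

Run:
```python
from h import *
lidto([0.4667,-0.131],0.085,-60,(.0008,.0034))
```

```text
t 22.55 at [ 0.478  -0.1384  0.1333] yaw -59.1 q1,q6 -0.51 0.53 F [ 0.6  0.8 -1.3] w 0.0212
2 rows
[2.4,-0.69,0.14,0.08,-0.04,-0.09],
[2.41,-0.67,0.14,0.08,-0.04,-0.09],
```

Request:
{"op": "send_rows", "data": {
  "steps": [
    [[1.5,-1,0.2,0.1,0,-0.1],[1.5,-0.4,0.1,0.1,-0.1,-0.1],[1.2,0,0,0,0,0],[0,0,0,0,0,0],[0,0,0,0,0,0]]
  ]
}}

```text
time: 22.97
position: [0.4741, -0.124, 0.0906]
tool_rot: [0.683, 0.183, -0.683, 0.182]
ft_force: [-0.3, 0.1, 0.8]
grip_width: 0.0211
```

Run:
```python
from h import *
print(get_obs()["joint_velocities"].round(3))
lidto([0.4667,-0.131],0.0678,-60,(.0008,.0034))
```

```text
[ 0.035  0.018 -0.     0.004  0.006  0.007]
t 22.97 at [ 0.4741 -0.124   0.0906] yaw -60.0 q1,q6 -0.49 0.56 F [-0.3  0.1  0.8] w 0.0211
1 rows
[2.28,0.16,0.65,-0.01,-0.01,0.01],
```

Request:
{"op": "send_rows", "data": {
  "steps": [
    [[0.5,0.2,0.7,0,0,0],[0.5,0,0.1,0,0,0],[0.3,0,0,0,0,0],[0,0,0,0,0,0]]
  ]
}}

```text
time: 23.3
position: [0.4702, -0.1283, 0.0788]
tool_rot: [0.684, 0.184, -0.681, 0.185]
ft_force: [-0.3, 0.2, 0.3]
grip_width: 0.0213
```

Run:
```python
from h import *
lidto([0.4667,-0.131],0.0678,-60,(.0008,.0034))
```

```text
t 23.3 at [ 0.4702 -0.1283  0.0788] yaw -59.7 q1,q6 -0.5 0.54 F [-0.3  0.2  0.3] w 0.0213
1 rows
[1.1,-0.02,0.1,0.04,-0.03,-0.03],
```

Request:
{"op": "send_rows", "data": {
  "steps": [
    [[0.5,0,0.1,0,0,0],[0.5,0,0,0,0,0],[0.2,0,0,0,0,0],[0.1,0,0,0,0,0]]
  ]
}}

```text
time: 23.63
position: [0.4702, -0.1294, 0.0681]
tool_rot: [0.685, 0.183, -0.68, 0.186]
ft_force: [-1.5, 2.0, 16.4]
grip_width: 0.0213
```

Run:
```python
from h import *
lidto([0.4667,-0.131],0.0678,-60,(.0008,.0034))
```

```text
t 23.63 at [ 0.4702 -0.1294  0.0681] yaw -59.8 q1,q6 -0.5 0.54 F [-1.5  2.  16.4] w 0.0213
1 rows
[0.03,-0.12,0.04,0.04,-0.05,-0.05],
```

Contact; 1.2 mm off. Release and rise, heading back to the bin.

Request:
{"op": "send_rows", "data": {
  "steps": [
    [[-0.1,0,0,0,0,0],[0,0,0,0,0,0],[0,0,0,0,0,0],[-1,0,0,0,0,0],[-3,0,0,0,0,0],[-3.5,0,0,0,0,0],[-3,-1,-1,0,0,0],[-1,-2,-2,0,0,0]]
  ],
  "gripper": 0.5
}}

```text
time: 24.3
position: [0.4787, -0.0908, 0.1868]
tool_rot: [0.683, 0.182, -0.683, 0.182]
ft_force: [0.1, -0.5, -0.1]
grip_width: 0.0432
```

Run:
```python
from h import *
plan([0.50,0.36,0.17],-56.5)
```

```text
t 24.3 at [ 0.4787 -0.0908  0.1868] yaw -60.2 q1,q6 -0.42 0.63 F [ 0.1 -0.5 -0.1] w 0.0432
12 rows
[0.14,-3.17,-2.02,-0.05,-0,0],
[0.14,-3.16,-2.04,-0.05,-0,0],
[0.14,-3.15,-2.05,-0.05,-0,0],
[0.14,-3.14,-2.07,-0.05,-0,0],
[0.14,-3.13,-2.09,-0.05,-0,0],
[0.14,-3.12,-2.11,-0.05,-0,0],
[0.14,-3.1,-2.12,-0.05,-0,0],
[0.14,-3.09,-2.14,-0.05,-0,0],
[0.14,-3.08,-2.16,-0.05,-0,0],
[0.14,-3.07,-2.17,-0.05,-0,0],
[0.14,-3.06,-2.19,-0.05,-0,0],
[0.14,-3.05,-2.21,-0.05,-0,0],
```

Request:
{"op": "send_rows", "data": {
  "steps": [
    [[0,-3.2,-2,0,0,0],[0,-3.3,-2.1,-0.1,0,0],[0,-3.3,-2.1,0,0,0],[0,-3.3,-2.1,-0.1,0,0],[0,-3.3,-2.1,0,0,0],[0,-3.3,-2.2,-0.1,0,0],[0,-3.3,-2.2,0,0,0],[0,-3.3,-2.2,-0.1,0,0]]
  ]
}}

```text
time: 24.97
position: [0.4972, 0.23, 0.1963]
tool_rot: [0.686, 0.189, -0.674, 0.196]
ft_force: [0.8, 0.6, 0.3]
grip_width: 0.0434
```

Request:
{"op": "send_rows", "data": {
  "steps": [
    [[0,-3.3,-2.2,-0.1,0,0],[0,-3.3,-2.2,-0.1,0,0],[0,-1.5,-1,0,0,0],[0,0,0,0,0,0],[0,0,0,0,0,0]]
  ]
}}

```text
time: 25.38
position: [0.4976, 0.341, 0.1979]
tool_rot: [0.684, 0.201, -0.669, 0.207]
ft_force: [-0.5, -0.3, -1.0]
grip_width: 0.0441
```

Run:
```python
from h import *
snap("wrist","w13"); lids("w13","wrist",.035,40); snap("top","t7"); rims("t7","top")
plan([0.5415,0.400,0.085],-56.5)
```

```text
w13 [630.4  69. ] 109 knob [0.7744 0.1407] 0.0142 z 0.0342
w13 [291.2 119.8] 331 knob [0.5412 0.4006] 0.0109 z 0.035
w13 [ 95.6 286.7] 56 knob [0.2524 0.49  ] 0.0114 z 0.0384
t7 px [323.4 152.6] 404 circ [ 0.677  -0.0286] r 0.0361 z 0.0649
t7 px [377.3 152.9] 423 circ [ 0.6745 -0.1818] r 0.0364 z 0.0648
t7 px [343.6 188.8] 140 circ [ 0.574  -0.0844] r 0.0193 z 0.0551
t7 px [324.2 222. ] 421 circ [ 0.4804 -0.027 ] r 0.0326 z 0.0603
t7 px [361.3 226.1] 436 circ [ 0.467  -0.1319] r 0.0356 z 0.0647
t 25.48 at [0.4977 0.3396 0.1978] yaw -56.6 q1,q6 0.42 1.41 F [ 0.3  0.5 -0.6] w 0.0435
4 rows
[2.84,-0.7,-1.7,-0,-0.04,-0.03],
[2.84,-0.69,-1.71,-0,-0.04,-0.03],
[2.83,-0.68,-1.72,-0,-0.04,-0.03],
[2.83,-0.67,-1.73,-0,-0.04,-0.03],
```

Request:
{"op": "send_rows", "data": {
  "steps": [
    [[2.4,-0.8,-1.8,0,-0.1,0],[2.7,-0.8,-1.9,0,0,0],[2.7,-0.8,-1.9,0,0,0],[2.5,-0.6,-1.8,0,0,0],[0,0,0,0,0,0],[0,0,0,0,0,0]]
  ]
}}

```text
time: 25.98
position: [0.5498, 0.3943, 0.0942]
tool_rot: [0.682, 0.193, -0.675, 0.204]
ft_force: [-0.5, -0.6, 0.3]
grip_width: 0.0435
```

Run:
```python
from h import *
plan([0.541,0.4003,0.014],-56.5)
```

```text
t 25.98 at [0.5498 0.3943 0.0942] yaw -57.4 q1,q6 0.46 1.48 F [-0.5 -0.6  0.3] w 0.0435
3 rows
[2.67,-0.37,0.15,-0.05,-0.02,-0.05],
[2.67,-0.36,0.15,-0.05,-0.02,-0.05],
[2.67,-0.34,0.14,-0.05,-0.02,-0.05],
```

Request:
{"op": "send_rows", "data": {
  "steps": [
    [[0.8,-0.8,0.3,-0.1,0,-0.1],[1,-0.6,0.1,0,0,0],[1.5,-0.2,0,0,0,0],[0,0,0,0,0,0]]
  ]
}}

```text
time: 26.32
position: [0.5374, 0.4013, 0.0631]
tool_rot: [0.681, 0.199, -0.675, 0.202]
ft_force: [-1.5, 0.3, -0.4]
grip_width: 0.0436
```

Run:
```python
from h import *
plan([0.541,0.4003,0.014],-56.5)
```

```text
t 26.32 at [0.5374 0.4013 0.0631] yaw -57.1 q1,q6 0.48 1.48 F [-1.5  0.3 -0.4] w 0.0436
2 rows
[2.45,0.12,-0.11,-0.05,-0.03,-0.03],
[2.45,0.13,-0.12,-0.05,-0.03,-0.03],
```

Request:
{"op": "send_rows", "data": {
  "steps": [
    [[1.6,0,-0.2,-0.1,0,0],[1.8,0,0,0,0,0],[1.4,-0.1,0,0,0,0],[0,-0.1,0,0,0,0]]
  ]
}}

```text
time: 26.65
position: [0.5385, 0.4038, 0.019]
tool_rot: [0.682, 0.203, -0.672, 0.205]
ft_force: [-2.0, -0.5, -1.0]
grip_width: 0.0436
```

Run:
```python
from h import *
plan([0.541,0.4003,0.014],-56.5)
```

```text
t 26.65 at [0.5385 0.4038 0.019 ] yaw -56.5 q1,q6 0.48 1.47 F [-2.  -0.5 -1. ] w 0.0436
1 rows
[0.51,0.42,-0.01,0,-0.11,-0.06],
```

Request:
{"op": "send_rows", "data": {
  "steps": [
    [[0.4,0.4,0,0,-0.1,0],[0.3,0,0,0,0,0],[0.1,0,0,0,0,0],[0.1,0,0,0,0,0],[0.1,0,0,0,0,0],[0.1,0,0,0,0,0],[0,0,0,0,0,0]]
  ],
  "gripper": 1
}}

```text
time: 27.23
position: [0.5421, 0.4011, 0.0127]
tool_rot: [0.679, 0.202, -0.675, 0.206]
ft_force: [0.3, -0.2, -0.8]
grip_width: 0.0211
```

Run:
```python
from h import *
plan([0.541,0.4003,0.014],-56.5)
```

```text
t 27.23 at [0.5421 0.4011 0.0127] yaw -56.5 q1,q6 0.47 1.47 F [ 0.3 -0.2 -0.8] w 0.0211
1 rows
[-0.13,0,0.14,0,-0.05,-0.07],
```

Request:
{"op": "send_rows", "data": {
  "steps": [
    [[-1,0,0,0,0,0],[-3,0,0,0,0,0],[-3.5,0,0,0,0,0],[-3.5,0,0,0,0,0],[-3,0,0,0,0,0],[-1.5,1,1,0,0,0],[0,2,2.5,0,0,0],[0,2.5,3,0,0,0]]
  ]
}}

```text
time: 27.9
position: [0.5206, 0.325, 0.1778]
tool_rot: [0.683, 0.205, -0.67, 0.207]
ft_force: [0.2, -1.3, -1.6]
grip_width: 0.0211
```

Run:
```python
from h import *
plan([0.44,0.06,0.17],-60)
```

```text
t 27.9 at [0.5206 0.325  0.1778] yaw -56.1 q1,q6 0.38 1.36 F [ 0.2 -1.3 -1.6] w 0.0211
7 rows
[0.08,2.5,3.07,0.09,-0.02,-0.01],
[0.08,2.53,3.05,0.09,-0.02,-0.01],
[0.09,2.56,3.02,0.09,-0.02,-0.01],
[0.09,2.59,2.99,0.09,-0.02,-0.01],
[0.1,2.62,2.97,0.09,-0.02,-0.01],
[0.1,2.65,2.94,0.09,-0.02,-0.01],
[0.11,2.67,2.92,0.09,-0.02,-0.01],
```

Request:
{"op": "send_rows", "data": {
  "steps": [
    [[0,2.5,3.1,0.1,0,0],[0,2.6,3.1,0.1,0,0],[0,2.6,3.1,0.1,-0.1,0],[0,2.6,3.1,0.1,0,0],[0,2.7,3,0.1,0,0],[0,2.5,2.8,0.1,0,0],[0,1,1,0,0,0],[0,0,0,0,0,0]]
  ]
}}

```text
time: 28.57
position: [0.443, 0.0706, 0.1837]
tool_rot: [0.691, 0.181, -0.674, 0.188]
ft_force: [-0.3, 0.2, -1.9]
grip_width: 0.0214
```

Run:
```python
from h import *
snap("wrist","w14"); held("w14"); rims("w14","wrist"); snap("top","t8"); rims("t8","top")
plan([0.4804,-0.0270,0.105],-60)
```

```text
w14 held lid tool y,z [0.0008 0.0007] rms 0.0002 n 112 x top 0.0028 tilt 1.44
w14 px [542.5  32.9] 3826 circ [ 0.6773 -0.0278] r 0.0373 z 0.0647
w14 px [633.7 122.5] 527 circ [ 0.6593 -0.167 ] r 0.0245 z 0.0543
w14 px [516.6 154.1] 1288 circ [ 0.5744 -0.0831] r 0.0195 z 0.055
w14 px [416.9 204.5] 3027 circ [ 0.4806 -0.0265] r 0.033 z 0.0601
w14 px [498.7 245.7] 993 circ [ 0.486  -0.1258] r 0.0303 z 0.0646
w14 px [494.9 290.7] 219 circ [ 0.4478 -0.1509] r 0.0135 z 0.0647
t8 px [323.3 153. ] 422 circ [ 0.6765 -0.0279] r 0.0357 z 0.0646
t8 px [377.2 153.1] 427 circ [ 0.6741 -0.1815] r 0.0359 z 0.0649
t8 px [343.7 188.7] 137 circ [ 0.5741 -0.0842] r 0.0189 z 0.0557
t8 px [328.4 219.7] 214 circ [ 0.483  -0.0323] r 0.0315 z 0.06
t8 px [361.4 226.1] 435 circ [ 0.4678 -0.132 ] r 0.036 z 0.0646
t 28.67 at [0.4441 0.0726 0.1837] yaw -59.7 q1,q6 -0.09 0.95 F [ 0.   0.  -0.1] w 0.021
4 rows
[2,2.58,0.52,0.01,-0.05,-0.04],
[1.99,2.59,0.5,0.01,-0.05,-0.04],
[1.98,2.59,0.49,0.01,-0.05,-0.04],
[1.97,2.6,0.47,0.01,-0.05,-0.04],
```

View pics/w14.png

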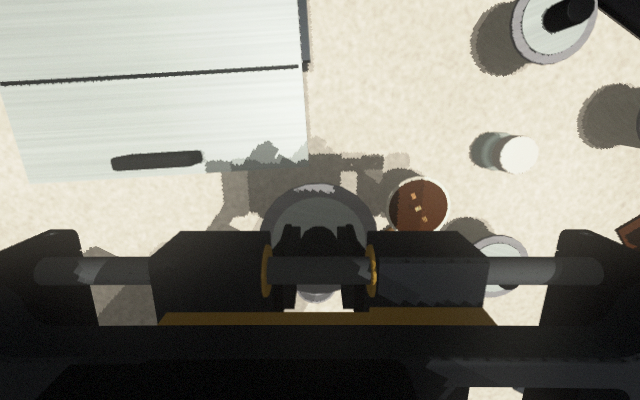

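Request:
{"op": "send_rows", "data": {
  "steps": [
    [[1,2.7,0.5,0,-0.1,0],[1.7,2.7,0.5,0,-0.1,-0.1],[1.8,2.7,0.5,0,0,-0.1],[1.8,2.3,0.4,0,0,0],[0,0,0,0,0,0],[0,0,0,0,0,0]]
  ]
}}

```text
time: 29.17
position: [0.4905, -0.0235, 0.1217]
tool_rot: [0.686, 0.19, -0.677, 0.188]
ft_force: [-0.1, -0.1, -0.9]
grip_width: 0.0215
```

Run:
```python
from h import *
lidto([0.4805,-0.0267],0.08,-60,(.0008,.0007))
```

```text
t 29.17 at [ 0.4905 -0.0235  0.1217] yaw -59.0 q1,q6 -0.28 0.74 F [-0.1 -0.1 -0.9] w 0.0215
2 rows
[2.08,-0.16,0.5,0.08,-0.06,-0],
[2.08,-0.16,0.49,0.08,-0.06,-0],
```

Request:
{"op": "send_rows", "data": {
  "steps": [
    [[1.2,-0.4,0.8,0.1,-0.1,0],[1.2,-0.2,0.5,0.1,0,0],[1,0,0,0,0,0],[0,0,0,0,0,0],[0,0,0,0,0,0]]
  ]
}}

```text
time: 29.58
position: [0.4792, -0.0179, 0.0893]
tool_rot: [0.685, 0.184, -0.68, 0.185]
ft_force: [-0.1, 0.2, -1.1]
grip_width: 0.0212
```

Run:
```python
from h import *
lidto([0.4805,-0.0267],0.0668,-60,(.0008,.0007))
```

```text
t 29.58 at [ 0.4792 -0.0179  0.0893] yaw -59.8 q1,q6 -0.27 0.77 F [-0.1  0.2 -1.1] w 0.0212
1 rows
[2.25,0.74,0.28,0.04,-0.06,-0.03],
```

Request:
{"op": "send_rows", "data": {
  "steps": [
    [[0.4,0.8,0.3,0,0,0],[0.4,0.2,0.1,0,0,0],[0.3,0,0,0,0,0],[0,0,0,0,0,0]]
  ]
}}

```text
time: 29.92
position: [0.4833, -0.0273, 0.0802]
tool_rot: [0.686, 0.185, -0.678, 0.187]
ft_force: [-0.1, -0.3, -1.3]
grip_width: 0.0211
```

Run:
```python
from h import *
lidto([0.4805,-0.0267],0.0668,-60,(.0008,.0007))
```

```text
t 29.92 at [ 0.4833 -0.0273  0.0802] yaw -59.5 q1,q6 -0.29 0.74 F [-0.1 -0.3 -1.3] w 0.0211
1 rows
[1.33,-0.29,0.15,0.09,-0.1,-0.07],
```

Request:
{"op": "send_rows", "data": {
  "steps": [
    [[0.5,-0.2,0.1,0.1,-0.1,-0.1],[0.4,0,0,0,0,0],[0.2,0,0,0,0,0],[0,0,0,0,0,0]]
  ]
}}

```text
time: 30.25
position: [0.4819, -0.0265, 0.0685]
tool_rot: [-0.683, -0.183, 0.684, -0.18]
ft_force: [-0.6, 0.2, -0.7]
grip_width: 0.0215
```

Run:
```python
from h import *
lidto([0.4805,-0.0267],0.0668,-60,(.0008,.0007))
```

```text
t 30.25 at [ 0.4819 -0.0265  0.0685] yaw -60.2 q1,q6 -0.29 0.76 F [-0.6  0.2 -0.7] w 0.0215
1 rows
[0.17,-0.14,0.06,-0.04,0,0.04],
```

Request:
{"op": "send_rows", "data": {
  "steps": [
    [[0.2,-0.2,0.1,0,0,0],[0.2,0,0,0,0,0],[0.1,0,0,0,0,0]]
  ]
}}

```text
time: 30.5
position: [0.4816, -0.0261, 0.0672]
tool_rot: [0.684, 0.182, -0.682, 0.182]
ft_force: [0.1, 0.8, 0.9]
grip_width: 0.0211
```

Run:
```python
from h import *
lidto([0.4805,-0.0267],0.0668,-60,(.0008,.0007))
```

```text
t 30.5 at [ 0.4816 -0.0261  0.0672] yaw -60.2 q1,q6 -0.29 0.76 F [0.1 0.8 0.9] w 0.0211
1 rows
[0.04,-0.08,0.05,-0.03,-0.03,-0],
```

Release and rise, heading toward the gate.

Request:
{"op": "send_rows", "data": {
  "steps": [
    [[0.1,0,0,0,0,0],[0,0,0,0,0,0],[0,0,0,0,0,0],[-1,0,0,0,0,0],[-3,0,0,0,0,0],[-3.5,0,0,0,0,0],[-3,-1,-1,-0.5,0,0],[-1,-2,-1.5,-1,0,0]]
  ],
  "gripper": 0.5
}}

```text
time: 31.17
position: [0.4848, 0.0108, 0.1844]
tool_rot: [-0.665, -0.236, 0.669, -0.233]
ft_force: [1.3, 0.5, 0.3]
grip_width: 0.0433
```

Run:
```python
from h import *
plan([0.400,0.2,0.2],33.5)
```

```text
t 31.17 at [0.4848 0.0108 0.1844] yaw -51.3 q1,q6 -0.21 0.68 F [1.3 0.5 0.3] w 0.0433
15 rows
[-0.1,-1.34,-0.35,-0.94,-0,0],
[-0.1,-1.3,-0.48,-0.94,-0,0],
[-0.1,-1.24,-0.6,-0.94,-0,0],
[-0.1,-1.18,-0.72,-0.94,-0,0],
[-0.1,-1.1,-0.84,-0.94,-0,0],
[-0.1,-1.01,-0.94,-0.94,-0,0],
[-0.1,-0.92,-1.04,-0.94,-0,0],
[-0.1,-0.81,-1.12,-0.94,-0,0],
[-0.1,-0.7,-1.19,-0.94,-0,0],
[-0.1,-0.57,-1.26,-0.94,-0,0],
[-0.1,-0.45,-1.31,-0.94,-0,0],
[-0.1,-0.32,-1.35,-0.94,-0,0],
[-0.1,-0.18,-1.37,-0.94,-0,0],
[-0.1,-0.05,-1.38,-0.94,-0,0],
[-0.1,0.09,-1.38,-0.94,-0,0],
```

Request:
{"op": "send_rows", "data": {
  "steps": [
    [[-0.1,-1.3,-0.4,-1,0,0],[-0.1,-1.3,-0.5,-1,0,0],[-0.1,-1.2,-0.6,-1,0,0],[-0.1,-1.2,-0.7,-1,0,0],[-0.1,-1.1,-0.8,-1,0,0],[-0.1,-1,-0.9,-1,0,0],[-0.1,-0.9,-1,-1,0,0],[-0.1,-0.8,-1.1,-1,0,0]]
  ]
}}

```text
time: 31.83
position: [0.4383, 0.1137, 0.2021]
tool_rot: [0.506, 0.495, -0.501, 0.498]
ft_force: [0.0, -1.1, 0.3]
grip_width: 0.0435
```

Run:
```python
from h import *
snap("top","t9"); rims("t9","top"); lids("t9","top",.09,15)
plan([0.400,0.2,0.2],33.5)
```

```text
t9 px [323.4 152.9] 428 circ [ 0.6769 -0.0285] r 0.036 z 0.0646
t9 px [377.  153.1] 424 circ [ 0.6741 -0.182 ] r 0.0363 z 0.0648
t9 px [343.7 188.8] 139 circ [ 0.5739 -0.0843] r 0.0191 z 0.0555
t9 px [324.2 221.6] 452 circ [ 0.4813 -0.0274] r 0.0358 z 0.0647
t9 px [361.5 226.2] 426 circ [ 0.4675 -0.1319] r 0.036 z 0.0649
t9 [154.4 108.6] 18 knob [0.8017 0.4427] 0.0144 z 0.0889
t9 [323.9 151.4] 45 knob [ 0.6764 -0.0284] 0.0108 z 0.0892
t9 [378.6 151.5] 50 knob [ 0.6738 -0.1807] 0.0109 z 0.0895
t9 [324.6 221.6] 50 knob [ 0.4813 -0.0269] 0.0105 z 0.0906
t9 [362.8 226. ] 48 knob [ 0.4675 -0.1317] 0.0105 z 0.0899
t 31.88 at [0.4362 0.1155 0.2021] yaw -0.5 q1,q6 0.01 0.01 F [-1.   0.9  0.4] w 0.0437
6 rows
[0.04,-0.62,-1.4,-0.95,-0,-0.01],
[0.04,-0.48,-1.46,-0.95,-0,-0.01],
[0.04,-0.33,-1.5,-0.95,-0,-0.01],
[0.04,-0.18,-1.52,-0.95,-0,-0.01],
[0.04,-0.03,-1.53,-0.95,-0,-0.01],
[0.04,0.12,-1.53,-0.95,-0,-0.01],
```

Request:
{"op": "send_rows", "data": {
  "steps": [
    [[0,-0.6,-1.5,-1,0,0],[0,-0.5,-1.6,-1,0,0],[0,-0.3,-1.6,-1,0,0],[0,-0.2,-1.6,-1,0,0],[0,0,-1.6,-1,0,0],[0,0.1,-1.4,-0.9,0,0],[0,0,0,0,0,0],[0,0,0,0,0,0]]
  ]
}}

```text
time: 32.55
position: [0.3975, 0.2051, 0.2048]
tool_rot: [0.325, 0.626, -0.321, 0.632]
ft_force: [0.6, -0.2, -0.3]
grip_width: 0.0437
```

Run:
```python
from h import *
snap("wrist","w15");p,d,o=load("w15")
C=cloud("wrist",d,o)
s=(C[...,2]>.08)&(C[...,2]<.092)&(C[...,0]>.35)&(C[...,0]<.53)&(C[...,1]>.15)&(C[...,1]<.32)
r=cv2.minAreaRect(C[s][:,:2].astype(np.float32)); print(r)
plan([0.4005,0.2115,0.10],33.5)
```

```text
((0.40059593319892883, 0.2122047245502472), (0.011984990909695625, 0.06941602379083633), 33.77423858642578)
t 32.6 at [0.3975 0.2049 0.2048] yaw 35.6 q1,q6 0.23 -0.4 F [-0.5  0.6  0.1] w 0.0436
3 rows
[3.49,0.17,-0.13,0.12,0.01,-0.03],
[3.49,0.18,-0.13,0.12,0.01,-0.03],
[3.49,0.19,-0.13,0.12,0.01,-0.03],
```

Request:
{"op": "send_rows", "data": {
  "steps": [
    [[2.5,0.3,-0.2,0.2,0,0],[3,0.2,-0.2,0.1,0,0],[3,0,-0.1,0.1,0,0],[1.5,0,0,0,0,0],[0,0,0,0,0,0]]
  ]
}}

```text
time: 33.02
position: [0.4079, 0.2097, 0.1045]
tool_rot: [0.348, 0.612, -0.337, 0.626]
ft_force: [-0.2, -0.0, 0.5]
grip_width: 0.0432
```

Run:
```python
from h import *
plan([0.4005,0.2117,0.061],33.5)
```

```text
t 33.02 at [0.4079 0.2097 0.1045] yaw 32.1 q1,q6 0.23 -0.33 F [-0.2 -0.   0.5] w 0.0432
2 rows
[2.17,-0.31,-0.3,-0.12,0.05,-0.11],
[2.17,-0.28,-0.3,-0.12,0.05,-0.11],
```

Request:
{"op": "send_rows", "data": {
  "steps": [
    [[0.6,-0.6,-0.5,-0.2,0.1,-0.2],[1.5,-0.2,-0.2,-0.1,0,0],[1.8,0,0,0,0,0],[0.6,0,0,0,0,0],[0,0,0,0,0,0]]
  ]
}}

```text
time: 33.43
position: [0.4006, 0.2096, 0.06]
tool_rot: [0.335, 0.623, -0.333, 0.624]
ft_force: [-0.0, 0.5, -0.9]
grip_width: 0.0435
```

Run:
```python
from h import *
plan([0.4005,0.2117,0.061],33.5)
```

```text
t 33.43 at [0.4006 0.2096 0.06  ] yaw 33.6 q1,q6 0.23 -0.36 F [-0.   0.5 -0.9] w 0.0435
1 rows
[-0.1,0.11,-0.18,0.02,-0,-0.02],
```

Request:
{"op": "send_rows", "data": {
  "steps": [
    [[0,0.1,-0.2,0,0,0],[0,0,0,0,0,0],[0.1,0,0,0,0,0],[0.1,0,0,0,0,0],[0.1,0,0,0,0,0],[0.1,0,0,0,0,0],[0,0,0,0,0,0],[0,0,0,0,0,0]]
  ],
  "gripper": 1,
  "force": 50
}}

```text
time: 34.1
position: [0.3998, 0.2112, 0.0598]
tool_rot: [0.334, 0.623, -0.333, 0.624]
ft_force: [0.9, 1.0, -1.6]
grip_width: 0.0114
```

Run:
```python
from h import *
plan([0.4758,0.2620,0.061],33.5)
```

```text
t 34.1 at [0.3998 0.2112 0.0598] yaw 33.7 q1,q6 0.24 -0.35 F [ 0.9  1.  -1.6] w 0.0114
3 rows
[-0.03,3.05,-0,0.01,0,-0.01],
[-0.04,3.05,-0.01,0.01,0,-0.01],
[-0.04,3.05,-0.01,0.01,0,-0.01],
```

Request:
{"op": "send_rows", "data": {
  "steps": [
    [[0,1,0,0,0,0],[0,1.3,0,0,0,0.1],[0,1.4,0,0,0,0.2],[0,1.4,0,0,0,0.2],[0,1.4,0,0,0,0.2],[0,1.4,0,0,0,0.2]]
  ]
}}

```text
time: 34.6
position: [0.44, 0.2383, 0.0597]
tool_rot: [0.339, 0.622, -0.32, 0.629]
ft_force: [-3.5, -14.3, 8.9]
grip_width: 0.0117
```

Run:
```python
from h import *
plan([0.4758,0.2620,0.061],33.5)
```

```text
t 34.6 at [0.44   0.2383 0.0597] yaw 34.4 q1,q6 0.26 -0.36 F [ -3.5 -14.3   8.9] w 0.0117
2 rows
[-0,2.15,0.03,0.08,-0.02,-0.13],
[-0.03,2.15,0.02,0.08,-0.02,-0.13],
```

Request:
{"op": "send_rows", "data": {
  "steps": [
    [[0,1.4,0,0,0,-0.2],[0,1.4,0,0,0,-0.1],[0,1.3,0,0,0,0],[0,1.2,0,0,0,0],[0,1,0,0,0,0]]
  ]
}}

```text
time: 35.02
position: [0.4729, 0.2604, 0.0596]
tool_rot: [0.313, 0.637, -0.346, 0.613]
ft_force: [-6.9, -8.2, 8.4]
grip_width: 0.0123
```

Run:
```python
from h import *
plan([0.4758,0.2620,0.061],33.5)
```

```text
t 35.02 at [0.4729 0.2604 0.0596] yaw 34.4 q1,q6 0.3 -0.29 F [-6.9 -8.2  8.4] w 0.0123
1 rows
[-0.16,0.32,0.03,0.16,-0.07,0.54],
```

Request:
{"op": "send_rows", "data": {
  "steps": [
    [[0,0.8,0,0,0,0.3],[0,0.6,0,0,0,0.1],[0,0.5,0,0,0,0]]
  ]
}}

```text
time: 35.27
position: [0.4785, 0.2642, 0.0596]
tool_rot: [0.317, 0.636, -0.34, 0.616]
ft_force: [-7.6, -9.8, 6.8]
grip_width: 0.0115
```

Run:
```python
from h import *
plan([0.4758,0.2620,0.061],33.5)
```

```text
t 35.27 at [0.4785 0.2642 0.0596] yaw 34.6 q1,q6 0.3 -0.3 F [-7.6 -9.8  6.8] w 0.0115
1 rows
[-0.13,-0.35,0.03,0.18,-0.08,0.41],
```

Request:
{"op": "send_rows", "data": {
  "steps": [
    [[0,0.8,0,0,0,0.2],[0,0.6,0,0,0,0.1]]
  ]
}}

```text
time: 35.43
position: [0.4785, 0.2643, 0.0596]
tool_rot: [0.317, 0.636, -0.339, 0.616]
ft_force: [-6.1, -9.2, 7.0]
grip_width: 0.012
```

Run:
```python
from h import *
plan([0.4758,0.2620,0.061],33.5)
```

```text
t 35.43 at [0.4785 0.2643 0.0596] yaw 34.8 q1,q6 0.3 -0.3 F [-6.1 -9.2  7. ] w 0.012
1 rows
[-0.13,-0.35,0.03,0.21,-0.1,0.39],
```

Request:
{"op": "send_rows", "data": {
  "steps": [
    [[0,1.4,0,0,0,0.2],[0,1.4,0,0,0,0.1]]
  ]
}}

```text
time: 35.6
position: [0.4782, 0.2643, 0.0593]
tool_rot: [0.305, 0.643, -0.345, 0.612]
ft_force: [-16.8, -24.3, 24.3]
grip_width: 0.0125
```

Run:
```python
from h import *
plan([0.4758,0.2620,0.061],33.5)
```

```text
t 35.6 at [0.4782 0.2643 0.0593] yaw 35.2 q1,q6 0.31 -0.3 F [-16.8 -24.3  24.3] w 0.0125
1 rows
[-0.14,-0.34,0.05,0.28,-0.12,0.68],
```

At the stop (force rises to 38 N, no motion). Relax and release.

Request:
{"op": "send_rows", "data": {
  "steps": [
    [[0,0,0,0,0,0],[0,0,0,0,0,0],[0,0,0,0,0,0],[0,0,0,0,0,0],[-1,0,0,0,0,0],[-3,0,0,0,0,0.3],[-4,0,0,0,0,0.3],[-4,0,0,0,0,0]]
  ],
  "gripper": 0.5,
  "force": 30
}}

```text
time: 36.27
position: [0.4789, 0.265, 0.1759]
tool_rot: [0.322, 0.638, -0.33, 0.617]
ft_force: [0.2, -0.6, 0.7]
grip_width: 0.0431
```

Request:
{"op": "send_rows", "data": {
  "steps": [
    [[-4,0,0,0,0,0],[0,0,0,0,0,0],[0,0,0,0,0,0]]
  ]
}}

```text
time: 36.52
position: [0.4851, 0.2675, 0.2285]
tool_rot: [0.327, 0.633, -0.324, 0.622]
ft_force: [-0.8, 0.4, -0.4]
grip_width: 0.0434
```

Run:
```python
from h import *
snap("wrist","w16");p,d,o=load("w16")
C=cloud("wrist",d,o)
s=(C[...,2]>.08)&(C[...,2]<.092)&(C[...,0]>.35)&(C[...,0]<.53)&(C[...,1]>.15)&(C[...,1]<.32)
r=cv2.minAreaRect(C[s][:,:2].astype(np.float32)); print(r)
snap("top","t10"); rims("t10","top")
p,d,o=load("t10"); crop(p,130,140,280,260,5,"pics/a4.png")
plan([0.62,-0.2,0.26],-60)
```

```text
((0.4798206686973572, 0.2654327154159546), (0.011613130569458008, 0.0687544122338295), 34.732295989990234)
t10 px [323.4 152.9] 417 circ [ 0.6769 -0.0283] r 0.0359 z 0.0649
t10 px [377.1 153. ] 417 circ [ 0.674  -0.1812] r 0.0358 z 0.0648
t10 px [343.7 188.8] 139 circ [ 0.5739 -0.085 ] r 0.0195 z 0.0553
t10 px [324.1 221.6] 451 circ [ 0.4814 -0.0274] r 0.0358 z 0.0649
t10 px [361.5 225.9] 443 circ [ 0.4674 -0.1319] r 0.0358 z 0.0646
t10 px [177.5 247. ] 181 circ [0.4168 0.3858] r 0.0331 z 0.058
t 36.62 at [0.4852 0.2675 0.2274] yaw 35.2 q1,q6 0.29 -0.33 F [ 1.8 -0.1  0.1] w 0.0434
17 rows
[-0.23,-0.94,2.7,0.93,-0,0.01],
[-0.23,-0.67,2.78,0.93,-0,0.01],
[-0.23,-0.39,2.83,0.93,-0,0.01],
[-0.23,-0.12,2.86,0.93,-0,0.01],
[-0.22,0.16,2.85,0.93,-0,0.01],
[-0.22,0.44,2.83,0.93,-0,0.01],
[-0.22,0.72,2.77,0.93,-0,0.01],
[-0.22,0.98,2.69,0.93,-0,0.01],
[-0.22,1.24,2.58,0.93,-0,0.01],
[-0.21,1.49,2.44,0.93,-0,0.01],
[-0.21,1.72,2.29,0.93,-0,0.01],
[-0.21,1.93,2.11,0.93,-0,0.01],
[-0.21,2.13,1.91,0.93,-0,0.01],
[-0.2,2.31,1.69,0.93,-0,0.01],
[-0.2,2.46,1.46,0.93,-0,0.01],
[-0.2,2.59,1.21,0.93,-0,0.01],
[-0.19,2.7,0.96,0.93,-0,0.01],
```

View pics/w16.png

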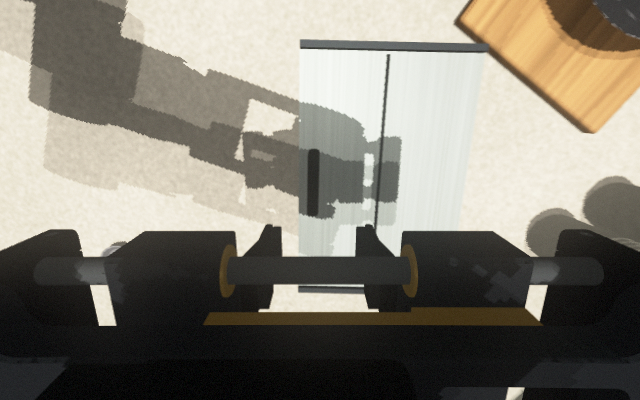

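View pics/a4.png

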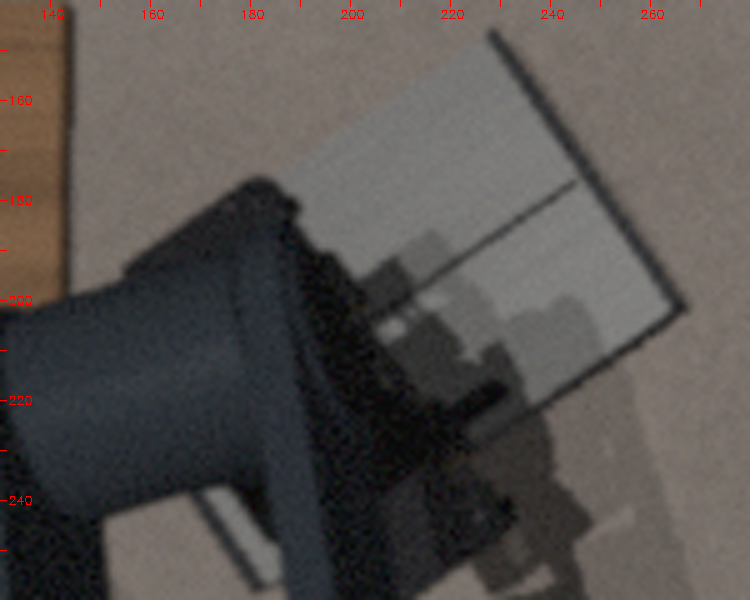

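Run:
```python
from h import *
p,d,o=load("w15"); crop(p,290,0,500,240,3,"pics/a5.png")
p,d,o=load("w16"); crop(p,290,30,500,300,3,"pics/a6.png",10)
p,d,o=load("t7"); crop(p,140,140,290,280,5,"pics/a7.png")
```

```text
(no output)
```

View pics/a5.png

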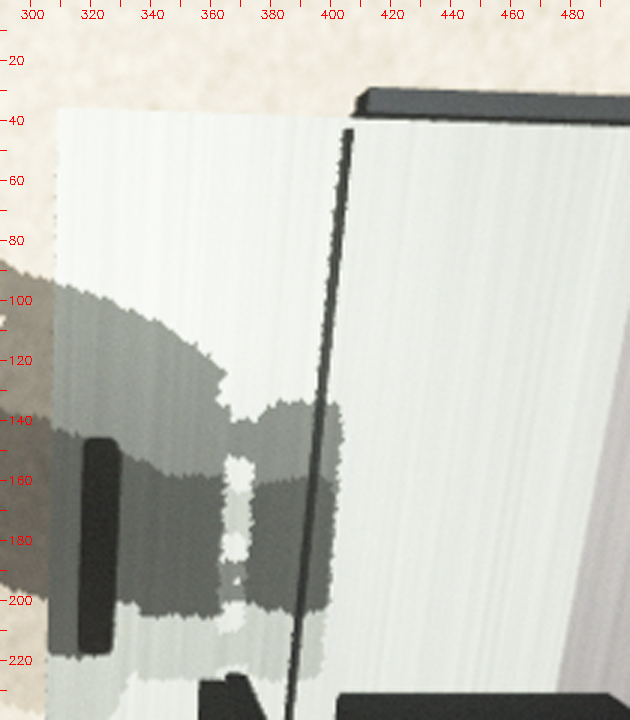

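View pics/a6.png

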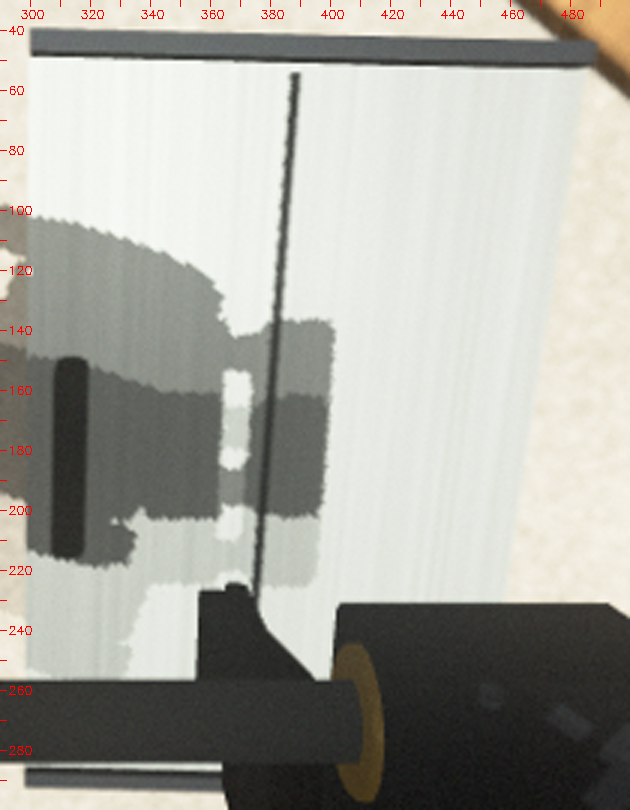

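View pics/a7.png

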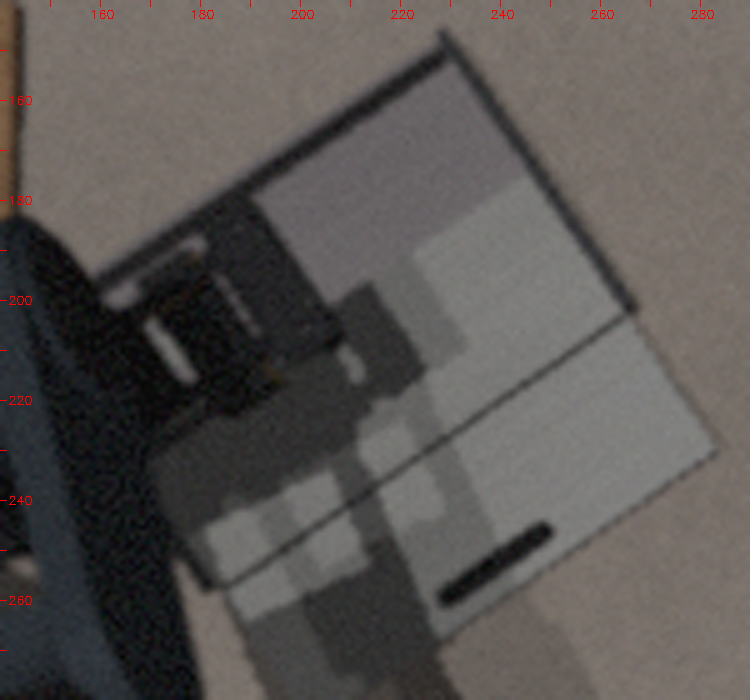

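Run:
```python
from h import *
plan([0.70,-0.36,0.30],68)
```

```text
t 36.62 at [0.4852 0.2675 0.2274] yaw 35.2 q1,q6 0.29 -0.33 F [ 1.8 -0.1  0.1] w 0.0434
17 rows
[-0.48,-1.1,3.74,-0.32,-0.01,0],
[-0.48,-1.22,3.7,-0.32,-0.01,0],
[-0.47,-1.35,3.66,-0.32,-0.01,0],
[-0.47,-1.47,3.61,-0.32,-0.01,0],
[-0.47,-1.59,3.56,-0.32,-0.01,0],
[-0.46,-1.71,3.5,-0.32,-0.01,0],
[-0.46,-1.82,3.44,-0.32,-0.01,0],
[-0.46,-1.94,3.38,-0.32,-0.01,0],
[-0.45,-2.05,3.31,-0.32,-0.01,0],
[-0.45,-2.16,3.24,-0.32,-0.01,0],
[-0.45,-2.27,3.17,-0.32,-0.01,0],
[-0.44,-2.38,3.09,-0.32,-0.01,0],
[-0.44,-2.48,3.01,-0.32,-0.01,0],
[-0.44,-2.58,2.93,-0.32,-0.01,0],
[-0.43,-2.68,2.84,-0.32,-0.01,0],
[-0.43,-2.77,2.75,-0.32,-0.01,0],
[-0.43,-2.86,2.65,-0.32,-0.01,0],
```

Request:
{"op": "send_rows", "data": {
  "steps": [
    [[-0.8,-1.1,3.7,-0.3,0,0],[-0.8,-1.2,3.8,-0.3,0,0],[-0.8,-1.3,3.8,-0.3,0,0],[-0.8,-1.5,3.7,-0.3,0,0],[-0.8,-1.6,3.7,-0.3,0,0],[-0.8,-1.7,3.6,-0.3,0,0],[-0.8,-1.8,3.5,-0.3,0,0],[-0.8,-1.9,3.5,-0.3,0,0]]
  ]
}}

```text
time: 37.28
position: [0.5862, -0.0342, 0.2721]
tool_rot: [0.234, 0.684, -0.235, 0.65]
ft_force: [1.1, 0.3, 0.8]
grip_width: 0.0436
```

Run:
```python
from h import *
plan([0.70,-0.36,0.30],68)
```

```text
t 37.28 at [ 0.5862 -0.0342  0.2721] yaw 51.3 q1,q6 -0.25 -1.15 F [1.1 0.3 0.8] w 0.0436
9 rows
[-0.42,-2.04,3.23,-0.31,-0.05,0.01],
[-0.41,-2.14,3.17,-0.31,-0.05,0.01],
[-0.39,-2.24,3.1,-0.31,-0.05,0.01],
[-0.38,-2.34,3.03,-0.31,-0.05,0.01],
[-0.37,-2.44,2.95,-0.31,-0.05,0.01],
[-0.35,-2.53,2.87,-0.31,-0.05,0.01],
[-0.34,-2.63,2.79,-0.31,-0.05,0.01],
[-0.33,-2.71,2.71,-0.31,-0.05,0.01],
[-0.32,-2.8,2.62,-0.31,-0.05,0.01],
```

Request:
{"op": "send_rows", "data": {
  "steps": [
    [[-0.6,-2,3.3,-0.3,-0.1,0],[-0.6,-2.1,3.3,-0.3,-0.1,0],[-0.5,-2.2,3.2,-0.3,-0.1,0],[-0.5,-2.4,3.2,-0.3,-0.1,0],[-0.5,-2.5,3.1,-0.3,0,0],[-0.4,-2.5,3,-0.3,0,0],[-0.4,-2.6,2.9,-0.3,0,0],[-0.3,-2.7,2.8,-0.3,0,0]]
  ]
}}

```text
time: 37.95
position: [0.6946, -0.3406, 0.2877]
tool_rot: [0.144, 0.706, -0.145, 0.678]
ft_force: [0.8, -0.6, 0.3]
grip_width: 0.0435
```

Request:
{"op": "send_rows", "data": {
  "steps": [
    [[0,-1,1,-0.2,0,0],[0,0,0,0,0,0],[0,0,0,0,0,0]]
  ]
}}

```text
time: 38.2
position: [0.6987, -0.3639, 0.2764]
tool_rot: [0.14, 0.71, -0.14, 0.676]
ft_force: [0.1, 0.6, -0.6]
grip_width: 0.0435
```

Run:
```python
from h import *
snap("wrist","w17")
plan([0.70,-0.36,0.30],68)
```

```text
t 38.25 at [ 0.6982 -0.3633  0.2758] yaw 67.2 q1,q6 -0.61 -1.79 F [-0.3  0.4 -0.8] w 0.0437
1 rows
[-2.43,0.35,-0.08,-0.14,-0.46,0.09],
```

View pics/w17.png

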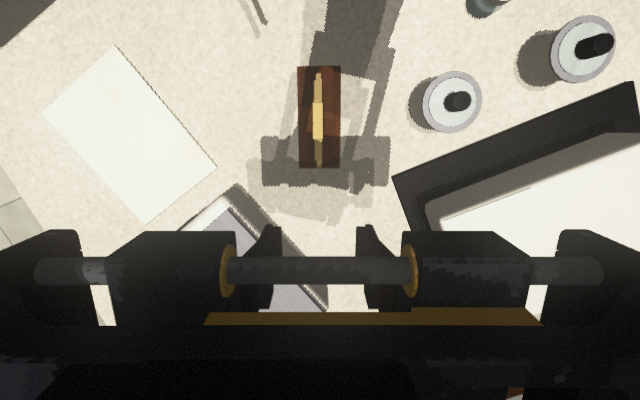

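Run:
```python
from h import *
p,d,o=load("w17"); C=cloud("wrist",d,o)
reg=(C[...,0]>.5)&(C[...,0]<.75)&(C[...,1]>-.45)&(C[...,1]<-.22)
for lo,hi in [(.145,.16),(.118,.13),(.028,.036)]:
    s=(C[...,2]>lo)&(C[...,2]<hi)&reg
    P=C[s]; print(lo,len(P)); 
    if len(P)>10: print(P.mean(0).round(4),cv2.minAreaRect(P[:,:2].astype(np.float32)))
# hook from top (t10)
for f in ["t9","t10"]:
    p,d,o=load(f); C=cloud("top",d,o)
    s=(C[...,2]>.155)&(C[...,2]<.2)&(C[...,0]>.3)&(C[...,0]<.55)&(C[...,1]<-.3)&(C[...,1]>-.42)
    P=C[s]; print(f,len(P)); print(P[np.argsort(P[:,0])][::max(1,len(P)//25)].round(3))
    print(cv2.fitLine(P[:,:2].astype(np.float32),cv2.DIST_HUBER,0,.01,.01).ravel())
```

```text
0.145 382
[ 0.6345 -0.3383  0.1521] ((0.6343984603881836, -0.3379514813423157), (0.00954531505703926, 0.0329420268535614), 67.0494613647461)
0.118 340
[ 0.6317 -0.3373  0.1241] ((0.63373863697052, -0.3380483388900757), (0.007546364329755306, 0.08023039996623993), 68.02898406982422)
0.028 1905
[ 0.6268 -0.3349  0.0321] ((0.6289209723472595, -0.33651506900787354), (0.03611768037080765, 0.13031798601150513), 67.79777526855469)
t9 158
[[ 0.39  -0.361  0.159]
 [ 0.393 -0.357  0.162]
 [ 0.394 -0.366  0.18 ]
 [ 0.396 -0.358  0.176]
 [ 0.398 -0.368  0.176]
 [ 0.4   -0.357  0.163]
 [ 0.401 -0.36   0.178]
 [ 0.406 -0.359  0.173]
 [ 0.411 -0.36   0.17 ]
 [ 0.416 -0.367  0.167]
 [ 0.418 -0.363  0.171]
 [ 0.423 -0.363  0.171]
 [ 0.429 -0.359  0.17 ]
 [ 0.434 -0.363  0.171]
 [ 0.439 -0.359  0.17 ]
 [ 0.444 -0.365  0.169]
 [ 0.446 -0.358  0.166]
 [ 0.451 -0.366  0.167]
 [ 0.454 -0.36   0.168]
 [ 0.459 -0.358  0.169]
 [ 0.464 -0.358  0.169]
 [ 0.469 -0.358  0.168]
 [ 0.474 -0.357  0.173]
 [ 0.48  -0.358  0.171]
 [ 0.484 -0.361  0.176]
 [ 0.489 -0.356  0.184]
 [ 0.494 -0.359  0.183]]
[ 0.9999674   0.00807163  0.44486314 -0.3602557 ]
t10 156
[[ 0.39  -0.361  0.159]
 [ 0.393 -0.357  0.17 ]
 [ 0.395 -0.356  0.16 ]
 [ 0.396 -0.359  0.178]
 [ 0.398 -0.365  0.177]
 [ 0.401 -0.357  0.17 ]
 [ 0.403 -0.36   0.162]
 [ 0.406 -0.361  0.174]
 [ 0.411 -0.359  0.175]
 [ 0.416 -0.357  0.172]
 [ 0.419 -0.359  0.174]
 [ 0.424 -0.362  0.174]
 [ 0.428 -0.359  0.169]
 [ 0.434 -0.359  0.169]
 [ 0.439 -0.358  0.173]
 [ 0.444 -0.362  0.169]
 [ 0.446 -0.357  0.169]
 [ 0.451 -0.364  0.172]
 [ 0.456 -0.363  0.168]
 [ 0.462 -0.363  0.17 ]
 [ 0.467 -0.361  0.168]
 [ 0.472 -0.36   0.17 ]
 [ 0.477 -0.36   0.172]
 [ 0.482 -0.359  0.174]
 [ 0.487 -0.362  0.181]
 [ 0.492 -0.361  0.185]]
[ 0.9997939   0.02030281  0.4201106  -0.36087266]
```

Run:
```python
from h import *
plan([0.6345,-0.3382,0.175],67.5)
```

```text
t 38.25 at [ 0.6982 -0.3633  0.2758] yaw 67.2 q1,q6 -0.61 -1.79 F [-0.3  0.4 -0.8] w 0.0437
4 rows
[2.6,-0.01,-1.59,-0.01,-0.12,0.02],
[2.58,-0.02,-1.62,-0.01,-0.12,0.02],
[2.56,-0.02,-1.65,-0.01,-0.12,0.02],
[2.54,-0.02,-1.68,-0.01,-0.12,0.02],
```

Request:
{"op": "send_rows", "data": {
  "steps": [
    [[1.5,0,-1.8,0,-0.2,0],[2.2,0,-1.9,0,-0.2,0],[2.2,0,-1.9,0,-0.1,0],[2.2,0,-1.6,0,0,0],[1,0,0,0,0,0],[0,0,0,0,0,0],[0,0,0,0,0,0]]
  ]
}}

```text
time: 38.83
position: [0.6264, -0.3195, 0.1812]
tool_rot: [0.135, 0.695, -0.138, 0.693]
ft_force: [0.8, 0.3, 0.9]
grip_width: 0.0431
```

Run:
```python
from h import *
plan([0.6345,-0.3382,0.165],67.5)
```

```text
t 38.83 at [ 0.6264 -0.3195  0.1812] yaw 67.7 q1,q6 -0.63 -1.81 F [0.8 0.3 0.9] w 0.0431
1 rows
[1.63,-1.42,1.46,0.03,-0.01,0.04],
```

Request:
{"op": "send_rows", "data": {
  "steps": [
    [[0.4,-1.4,1.5,0,0,0],[0.4,-0.3,0.3,0,0,0],[0,0,0,0,0,0],[0,0,0,0,0,0]]
  ]
}}

```text
time: 39.17
position: [0.6428, -0.342, 0.1778]
tool_rot: [0.133, 0.692, -0.138, 0.696]
ft_force: [0.4, 0.6, -0.3]
grip_width: 0.0436
```

Run:
```python
from h import *
plan([0.6345,-0.3382,0.126],67.5)
```

```text
t 39.17 at [ 0.6428 -0.342   0.1778] yaw 67.9 q1,q6 -0.64 -1.82 F [ 0.4  0.6 -0.3] w 0.0436
2 rows
[2.59,0.04,-0.48,0.03,0.04,0.03],
[2.59,0.03,-0.47,0.03,0.04,0.03],
```

Request:
{"op": "send_rows", "data": {
  "steps": [
    [[0.8,0,-0.9,0,0,0],[1.5,0,-0.1,0,0,0],[1.8,0,0,0,0,0],[0.6,0,0,0,0,0],[0,0,0,0,0,0]]
  ]
}}

```text
time: 39.58
position: [0.6379, -0.3387, 0.1353]
tool_rot: [0.132, 0.688, -0.139, 0.7]
ft_force: [0.8, 0.8, 0.9]
grip_width: 0.0433
```

Run:
```python
from h import *
plan([0.6345,-0.3382,0.126],67.5)
```

```text
t 39.58 at [ 0.6379 -0.3387  0.1353] yaw 67.9 q1,q6 -0.64 -1.83 F [0.8 0.8 0.9] w 0.0433
1 rows
[0.92,-0.08,-0.35,0.07,0.18,0.07],
```

Request:
{"op": "send_rows", "data": {
  "steps": [
    [[0.6,-0.1,-0.3,0.1,0.2,0.1],[0.5,0,0,0,0,0],[0.1,0,0,0,0,0],[0,0,0,0,0,0]]
  ]
}}

```text
time: 39.92
position: [0.6362, -0.3389, 0.125]
tool_rot: [0.14, 0.693, -0.138, 0.693]
ft_force: [0.3, -0.4, 0.6]
grip_width: 0.0437
```

Run:
```python
from h import *
plan([0.6345,-0.3382,0.126],67.5)
```

```text
t 39.92 at [ 0.6362 -0.3389  0.125 ] yaw 67.3 q1,q6 -0.65 -1.82 F [ 0.3 -0.4  0.6] w 0.0437
1 rows
[-0.1,-0,-0.18,-0.03,-0.01,-0.04],
```

Request:
{"op": "send_rows", "data": {
  "steps": [
    [[0,0,-0.1,0,0,0],[0.1,0,0,0,0,0],[0.1,0,0,0,0,0],[0.1,0,0,0,0,0],[0.1,0,0,0,0,0],[0,0,0,0,0,0],[0,0,0,0,0,0],[0,0,0,0,0,0]]
  ],
  "gripper": 1,
  "force": 40
}}

```text
time: 40.58
position: [0.6362, -0.3391, 0.1227]
tool_rot: [0.14, 0.692, -0.138, 0.694]
ft_force: [-0.1, -0.6, -0.1]
grip_width: 0.0095
```

Run:
```python
from h import *
plan([0.6345,-0.3382,0.126],67.5)
```

```text
t 40.58 at [ 0.6362 -0.3391  0.1227] yaw 67.3 q1,q6 -0.65 -1.82 F [-0.1 -0.6 -0.1] w 0.0095
1 rows
[-0.33,0.02,-0.19,-0.03,0.03,-0.03],
```

Request:
{"op": "send_rows", "data": {
  "steps": [
    [[-0.5,0,0,0,0,0],[-1,0,0,0,0,0],[-1.5,0,0,0,0,0],[-1.5,0,0,0,0,0],[-1.5,0,0,0,0,0],[-1.5,0,0,0,0,0]]
  ]
}}

```text
time: 41.08
position: [0.6327, -0.3372, 0.1969]
tool_rot: [0.142, 0.696, -0.136, 0.69]
ft_force: [1.6, -0.9, -1.0]
grip_width: 0.0099
```

Run:
```python
from h import *
plan([0.634,-0.3391,0.20],67.5)
```

```text
t 41.08 at [ 0.6327 -0.3372  0.1969] yaw 67.3 q1,q6 -0.65 -1.82 F [ 1.6 -0.9 -1. ] w 0.0099
1 rows
[-0.32,-0.12,0.19,-0.03,-0.09,-0.06],
```

Run:
```python
from h import *
plan([0.575,-0.36,0.22],1,n=13)
```

```text
t 41.08 at [ 0.6327 -0.3372  0.1969] yaw 67.3 q1,q6 -0.65 -1.82 F [ 1.6 -0.9 -1. ] w 0.0099
13 rows
[-0.18,-0.33,-0.34,0.85,-0.01,0],
[-0.18,-0.36,-0.31,0.85,-0.01,0],
[-0.18,-0.39,-0.28,0.85,-0.01,0],
[-0.18,-0.41,-0.24,0.85,-0.01,0],
[-0.18,-0.43,-0.21,0.85,-0.01,0],
[-0.18,-0.45,-0.17,0.85,-0.01,0],
[-0.18,-0.46,-0.13,0.85,-0.01,0],
[-0.18,-0.47,-0.08,0.85,-0.01,0],
[-0.18,-0.48,-0.04,0.85,-0.01,0],
[-0.18,-0.48,0,0.85,-0.01,0],
[-0.18,-0.48,0.04,0.85,-0.01,0],
[-0.18,-0.47,0.09,0.85,-0.01,0],
[-0.18,-0.46,0.13,0.85,-0.01,0],
```

Request:
{"op": "send_rows", "data": {
  "steps": [
    [[-0.2,-0.3,-0.3,0.9,0,0],[-0.2,-0.4,-0.3,0.9,0,0],[-0.2,-0.4,-0.3,0.9,0,0],[-0.2,-0.4,-0.2,0.9,0,0],[-0.2,-0.4,-0.2,0.9,0,0],[-0.2,-0.5,-0.2,0.9,0,0],[-0.2,-0.5,-0.1,0.9,0,0],[-0.2,-0.5,-0.1,0.9,0,0]]
  ]
}}

```text
time: 41.75
position: [0.5985, -0.3526, 0.2265]
tool_rot: [0.395, 0.585, -0.393, 0.589]
ft_force: [-0.4, 0.2, -1.3]
grip_width: 0.01
```

Run:
```python
from h import *
plan([0.575,-0.36,0.22],1)
```

```text
t 41.75 at [ 0.5985 -0.3526  0.2265] yaw 22.2 q1,q6 -0.69 -1.08 F [-0.4  0.2 -1.3] w 0.01
4 rows
[0.16,-0.61,-0.05,0.88,0,-0.01],
[0.16,-0.62,0.01,0.88,0,-0.01],
[0.16,-0.61,0.06,0.88,0,-0.01],
[0.16,-0.6,0.12,0.88,0,-0.01],
```

Request:
{"op": "send_rows", "data": {
  "steps": [
    [[0.1,-0.6,0,0.9,0,0],[0.1,-0.6,0,0.9,0,0],[0.1,-0.6,0.1,0.9,0,0],[0.1,-0.6,0.1,0.9,0,0],[0,0,0,0,0,0],[0,0,0,0,0,0]]
  ]
}}

```text
time: 42.25
position: [0.574, -0.3613, 0.2285]
tool_rot: [0.504, 0.494, -0.501, 0.501]
ft_force: [1.1, 0.7, -1.0]
grip_width: 0.0097
```

Run:
```python
from h import *
plan([0.575,-0.36,0.205],1)
p,d,o=snap("scene","s1"); crop(p,180,20,340,160,5,"pics/b1.png"); snap("wrist","w18")
for n,d_ in [("scene",d)]:
    C=cloud(n,d_)
    s=(C[...,2]>.155)&(C[...,2]<.2)&(C[...,0]>.38)&(C[...,0]<.53)&(C[...,1]<-.34)&(C[...,1]>-.38)
    P=C[s]; print(len(P)); print(P[np.argsort(P[:,0])][::max(1,len(P)//20)].round(3)); print(cv2.fitLine(P[:,:2].astype(np.float32),cv2.DIST_HUBER,0,.01,.01).ravel())
    s=(C[...,0]>.53)&(C[...,0]<.62)&(C[...,1]<-.28)&(C[...,1]>-.44)&(C[...,2]>.07)&(C[...,2]<.22)
    P=C[s]; print("tag",len(P),P.min(0),P.max(0)); 
    q=P[P[:,2]<.15]; print(cv2.fitLine(q[:,:2].astype(np.float32),cv2.DIST_HUBER,0,.01,.01).ravel(), cv2.fitLine(q[:,[0,2]].astype(np.float32),cv2.DIST_HUBER,0,.01,.01).ravel())
```

```text
t 42.25 at [ 0.574  -0.3613  0.2285] yaw -0.5 q1,q6 -0.73 -0.72 F [ 1.1  0.7 -1. ] w 0.0097
1 rows
[2.35,0.07,-0.14,-0.26,0.04,-0.08],
132
[[ 0.388 -0.363  0.175]
 [ 0.393 -0.361  0.179]
 [ 0.393 -0.357  0.167]
 [ 0.396 -0.36   0.163]
 [ 0.398 -0.369  0.177]
 [ 0.4   -0.354  0.161]
 [ 0.401 -0.362  0.161]
 [ 0.404 -0.361  0.17 ]
 [ 0.409 -0.368  0.172]
 [ 0.416 -0.364  0.175]
 [ 0.424 -0.363  0.173]
 [ 0.429 -0.361  0.169]
 [ 0.432 -0.368  0.163]
 [ 0.44  -0.365  0.166]
 [ 0.448 -0.363  0.171]
 [ 0.454 -0.365  0.166]
 [ 0.46  -0.366  0.169]
 [ 0.465 -0.363  0.17 ]
 [ 0.473 -0.361  0.172]
 [ 0.479 -0.363  0.167]
 [ 0.483 -0.364  0.18 ]
 [ 0.49  -0.363  0.184]]
[ 0.9998903   0.01481069  0.4141424  -0.3626226 ]
tag 420 [ 0.57005709 -0.41842062  0.10890459] [ 0.57951664 -0.30139881  0.2197354 ]
[ 0.0012805  -0.99999917  0.57706535 -0.35259464] [0.01711233 0.99985355 0.57706535 0.13397841]
```

View pics/b1.png

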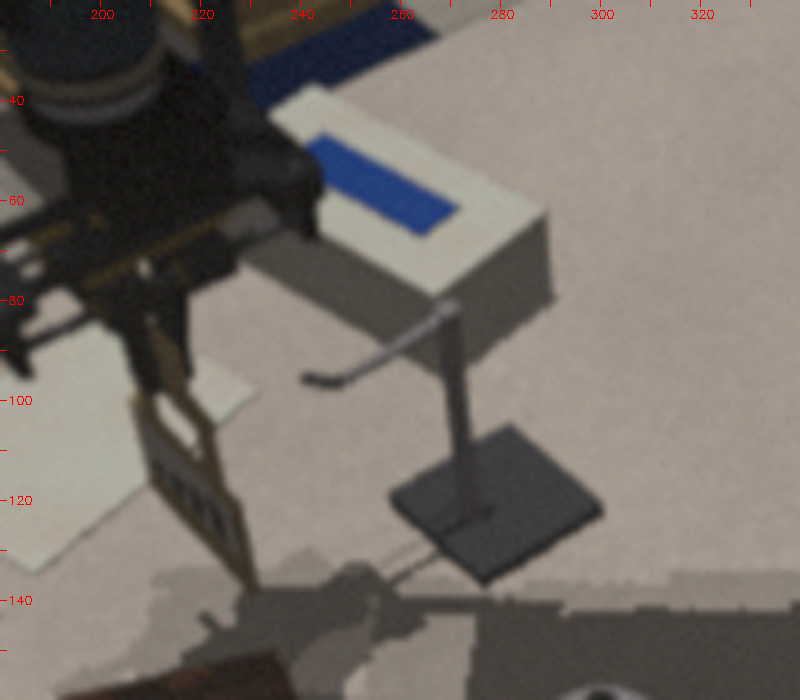

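View pics/w18.png

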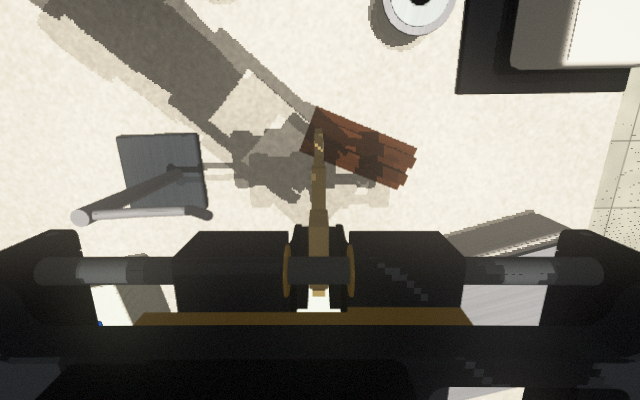

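Run:
```python
from h import *
p,d,o=load("w18"); C=cloud("wrist",d,o)
s=(C[...,2]>.155)&(C[...,2]<.195)&(C[...,0]>.37)&(C[...,0]<.53)&(C[...,1]<-.33)&(C[...,1]>-.39)
P=C[s]; print(len(P)); print(P[np.argsort(P[:,0])][::max(1,len(P)//20)].round(3)); print(cv2.fitLine(P[:,:2].astype(np.float32),cv2.DIST_HUBER,0,.01,.01).ravel())
plan([0.53,-0.361,0.205],0.8)
```

```text
1724
[[ 0.389 -0.369  0.174]
 [ 0.395 -0.366  0.175]
 [ 0.397 -0.36   0.177]
 [ 0.399 -0.357  0.172]
 [ 0.401 -0.359  0.16 ]
 [ 0.403 -0.364  0.176]
 [ 0.405 -0.364  0.173]
 [ 0.411 -0.367  0.171]
 [ 0.417 -0.361  0.172]
 [ 0.423 -0.362  0.171]
 [ 0.429 -0.361  0.171]
 [ 0.435 -0.364  0.169]
 [ 0.442 -0.359  0.168]
 [ 0.449 -0.364  0.169]
 [ 0.455 -0.366  0.169]
 [ 0.461 -0.361  0.171]
 [ 0.468 -0.365  0.168]
 [ 0.475 -0.36   0.171]
 [ 0.484 -0.358  0.17 ]
 [ 0.492 -0.361  0.184]
 [ 0.498 -0.362  0.179]]
[ 0.99959284  0.02853316  0.42829987 -0.36153528]
t 42.35 at [ 0.5743 -0.3613  0.2284] yaw -0.5 q1,q6 -0.73 -0.72 F [-0.2  0.2 -1. ] w 0.0099
2 rows
[1.15,-2.23,0,-0.11,0.02,-0.04],
[1.16,-2.22,-0.02,-0.11,0.02,-0.04],
```

Request:
{"op": "send_rows", "data": {
  "steps": [
    [[1.2,0,0,-0.2,0,-0.1],[1.2,0,0,0,0,0],[0,0,0,0,0,0],[0,0,0,0,0,0]]
  ]
}}

```text
time: 42.68
position: [0.5756, -0.3608, 0.202]
tool_rot: [0.494, 0.504, -0.497, 0.505]
ft_force: [0.2, 0.2, -1.2]
grip_width: 0.0099
```

Run:
```python
from h import *
plan([0.520,-0.361,0.203],1)
```

```text
t 42.68 at [ 0.5756 -0.3608  0.202 ] yaw 1.1 q1,q6 -0.72 -0.74 F [ 0.2  0.2 -1.2] w 0.0099
2 rows
[-0.04,-2.78,-0.04,0.01,0.02,0.01],
[-0.05,-2.78,-0.04,0.01,0.02,0.01],
```

Request:
{"op": "send_rows", "data": {
  "steps": [
    [[-0.1,-1.5,0,0,0,0],[-0.1,-1.8,0,0,0,0],[-0.1,-1.5,0,0,0,0],[0,0,0,0,0,0],[0,0,0,0,0,0]]
  ]
}}

```text
time: 43.1
position: [0.527, -0.3602, 0.2017]
tool_rot: [0.493, 0.506, -0.496, 0.505]
ft_force: [-0.4, 0.6, -0.9]
grip_width: 0.0097
```

Run:
```python
from h import *
plan([0.458,-0.361,0.203],1)
p,d,o=snap("scene","s2"); crop(p,180,20,340,160,5,"pics/b2.png")
```

```text
t 43.1 at [ 0.527  -0.3602  0.2017] yaw 1.3 q1,q6 -0.77 -0.79 F [-0.4  0.6 -0.9] w 0.0097
2 rows
[-0.05,-3.45,-0.04,0.02,0,0.02],
[-0.06,-3.45,-0.03,0.02,0,0.02],
```

View pics/b2.png

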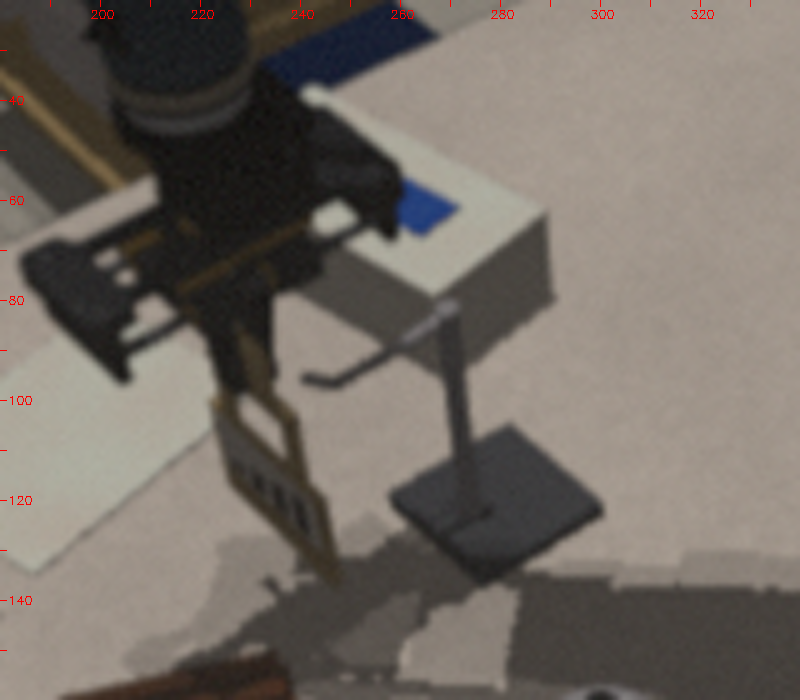

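Request:
{"op": "send_rows", "data": {
  "steps": [
    [[-0.1,-1.5,0,0,0,0],[-0.1,-1.8,0,0,0,0],[0,-1.5,0,0,0,0],[0,0,0,0,0,0]]
  ]
}}

```text
time: 43.48
position: [0.4824, -0.362, 0.2037]
tool_rot: [0.492, 0.506, -0.494, 0.507]
ft_force: [-0.7, 0.6, -1.0]
grip_width: 0.0094
```

Run:
```python
from h import *
plan([0.458,-0.361,0.203],1)
```

```text
t 43.48 at [ 0.4824 -0.362   0.2037] yaw 1.5 q1,q6 -0.83 -0.85 F [-0.7  0.6 -1. ] w 0.0094
1 rows
[0.08,-2.44,-0.16,0.08,0.03,0.01],
```

Request:
{"op": "send_rows", "data": {
  "steps": [
    [[0,-1.2,-0.2,0.1,0,0],[0,-1.1,0,0,0,0],[0,-0.3,0,0,0,0],[0,0,0,0,0,0]]
  ]
}}

```text
time: 43.82
position: [0.4599, -0.3619, 0.2043]
tool_rot: [0.495, 0.501, -0.496, 0.507]
ft_force: [0.7, -0.2, -1.4]
grip_width: 0.0096
```

Run:
```python
from h import *
plan([0.458,-0.361,0.178],1)
p,d,o=snap("scene","s3"); crop(p,180,20,340,160,5,"pics/b3.png")
```

```text
t 43.82 at [ 0.4599 -0.3619  0.2043] yaw 1.0 q1,q6 -0.86 -0.87 F [ 0.7 -0.2 -1.4] w 0.0096
1 rows
[2.63,-0.2,-0.11,-0.01,0.06,-0.04],
```

View pics/b3.png

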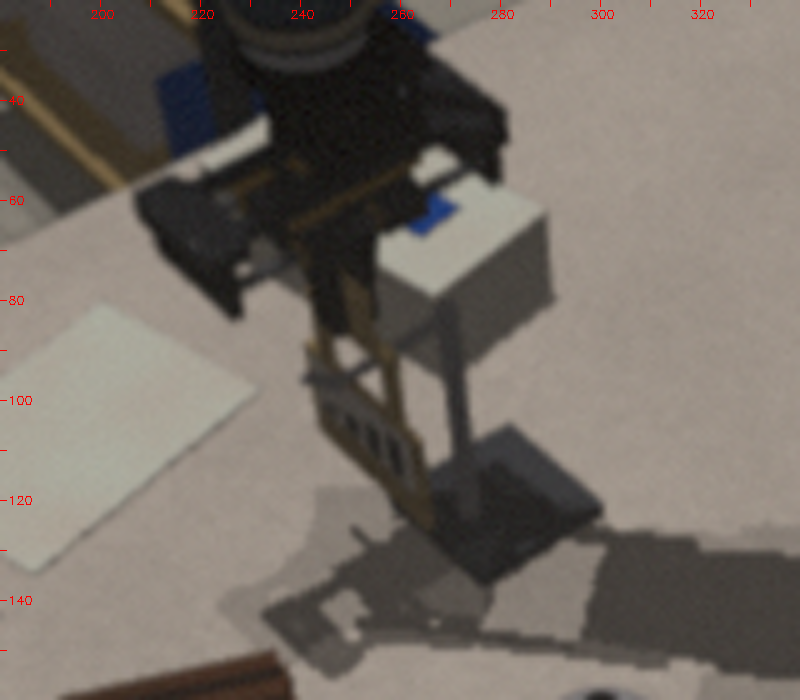

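Prong passes through the window. Lower.

Request:
{"op": "send_rows", "data": {
  "steps": [
    [[0.8,-0.1,0,0,0,0],[0.8,0,0,0,0,0],[0.5,0,0,0,0,0],[0,0,0,0,0,0]]
  ]
}}

```text
time: 44.2
position: [0.4617, -0.3629, 0.1814]
tool_rot: [0.495, 0.5, -0.496, 0.508]
ft_force: [0.2, 0.2, -1.6]
grip_width: 0.0098
```

Run:
```python
from h import *
plan([0.458,-0.361,0.178],1)
```

```text
t 44.2 at [ 0.4617 -0.3629  0.1814] yaw 1.0 q1,q6 -0.86 -0.87 F [ 0.2  0.2 -1.6] w 0.0098
1 rows
[0.34,-0.37,-0.2,0,0.08,-0.07],
```

Request:
{"op": "send_rows", "data": {
  "steps": [
    [[0.3,-0.4,-0.1,0,0,-0.1],[0.2,-0.1,0,0,0,0],[0.2,0,0,0,0,0],[0.2,0,0,0,0,0]]
  ]
}}

```text
time: 44.53
position: [0.4585, -0.3625, 0.1782]
tool_rot: [0.492, 0.502, -0.498, 0.507]
ft_force: [-2.5, 0.9, 9.9]
grip_width: 0.0097
```

Run:
```python
from h import *
plan([0.458,-0.361,0.178],1)
```

```text
t 44.53 at [ 0.4585 -0.3625  0.1782] yaw 1.1 q1,q6 -0.86 -0.87 F [-2.5  0.9  9.9] w 0.0097
1 rows
[0.01,-0.05,-0.15,0.01,0.11,0.01],
```

Request:
{"op": "send_rows", "data": {
  "steps": [
    [[-0.05,0,0,0,0,0],[0,0,0,0,0,0]]
  ]
}}

```text
time: 44.7
position: [0.4586, -0.3626, 0.1798]
tool_rot: [0.492, 0.502, -0.498, 0.508]
ft_force: [0.3, 0.1, -1.2]
grip_width: 0.0099
```

Request:
{"op": "send_rows", "data": {
  "steps": [
    [[0,0,0,0,0,0],[0,0,0,0,0,0],[0,0,0,0,0,0],[0,0,0,0,0,0]]
  ],
  "gripper": 0.65
}}

```text
time: 45.03
position: [0.4587, -0.3627, 0.1792]
tool_rot: [0.492, 0.502, -0.499, 0.508]
ft_force: [-0.5, -0.5, 0.2]
grip_width: 0.0274
```

Run:
```python
from h import *
plan([0.458,-0.361,0.28],1)
p,d,o=snap("scene","s4"); crop(p,180,20,340,160,5,"pics/b4.png"); snap("wrist","w19")
```

```text
t 45.03 at [ 0.4587 -0.3627  0.1792] yaw 1.1 q1,q6 -0.86 -0.87 F [-0.5 -0.5  0.2] w 0.0274
3 rows
[-3.36,-0.02,-0.01,0.01,0.04,0],
[-3.36,-0.02,-0.03,0.01,0.04,0],
[-3.36,-0.02,-0.04,0.01,0.04,0],
```

View pics/b4.png

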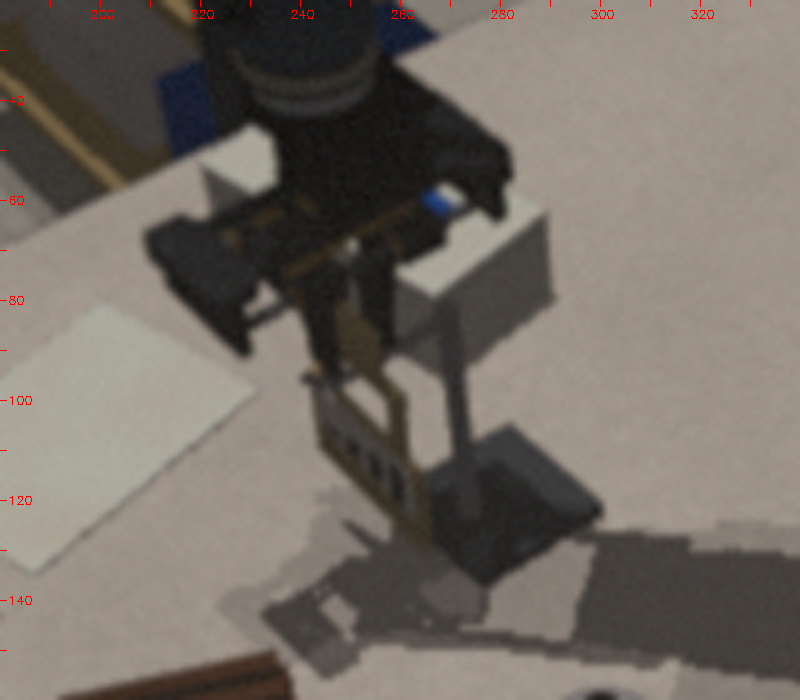

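View pics/w19.png

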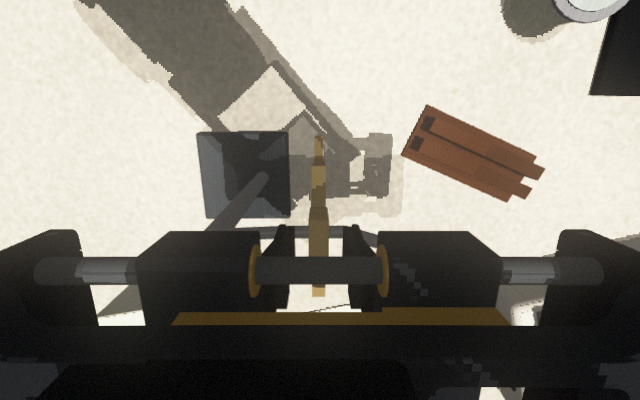

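Request:
{"op": "send_rows", "data": {
  "steps": [
    [[-0.5,0,0,0,0,0],[-1,0,0,0,0,0],[-2,0,0,0,0,0],[-3,0,0,0,0,0],[-3,0,0,0,0,0],[-3,0,0,0,0,0],[0,0,0,0,0,0],[0,0,0,0,0,0]]
  ]
}}

```text
time: 45.8
position: [0.4583, -0.3607, 0.3133]
tool_rot: [0.492, 0.502, -0.499, 0.507]
ft_force: [-1.5, 0.5, -1.0]
grip_width: 0.0303
```

Run:
```python
from h import *
plan([0.30,-0.42,0.35],1)
p,d,o=snap("scene","s5"); crop(p,160,20,340,220,3,"pics/b5.png"); snap("top","t11"); rims("t11","top");lids("t11","top",.09,15)
C=cloud("scene",d)
s=(C[...,0]>.43)&(C[...,0]<.49)&(C[...,1]<-.28)&(C[...,1]>-.44)&(C[...,2]>.06)&(C[...,2]<.15)
q=C[s]; print(len(q),q.min(0),q.max(0),cv2.fitLine(q[:,:2].astype(np.float32),cv2.DIST_HUBER,0,.01,.01).ravel())
```

```text
t 45.8 at [ 0.4583 -0.3607  0.3133] yaw 1.1 q1,q6 -0.85 -0.87 F [-1.5  0.5 -1. ] w 0.0303
5 rows
[-0.72,-3.19,1.13,0,0.02,0],
[-0.72,-3.19,1.13,0,0.02,0],
[-0.72,-3.19,1.13,0,0.02,0],
[-0.73,-3.19,1.13,0,0.02,0],
[-0.73,-3.19,1.13,0,0.02,0],
t11 px [323.4 152.7] 422 circ [ 0.6765 -0.0284] r 0.0359 z 0.0648
t11 px [377.1 153.1] 431 circ [ 0.6741 -0.1817] r 0.0356 z 0.0651
t11 px [343.8 188.8] 137 circ [ 0.574  -0.0847] r 0.0192 z 0.055
t11 px [324.2 221.6] 453 circ [ 0.4814 -0.0275] r 0.0359 z 0.0646
t11 px [361.5 226. ] 446 circ [ 0.4677 -0.1321] r 0.036 z 0.0647
t11 [153.9 108.9] 16 knob [0.8021 0.4431] 0.0142 z 0.0867
t11 [324.  151.2] 48 knob [ 0.6767 -0.0292] 0.0108 z 0.0901
t11 [378.6 151.5] 50 knob [ 0.6737 -0.1807] 0.0109 z 0.09
t11 [324.6 221.6] 49 knob [ 0.4813 -0.0269] 0.0105 z 0.0897
t11 [362.7 226. ] 48 knob [ 0.4673 -0.1315] 0.0107 z 0.0902
401 [ 0.45361664 -0.42210161  0.06018072] [ 0.46449464 -0.30577756  0.14901251] [ 0.0298155  -0.9995554   0.46082377 -0.36613017]
```

View pics/b5.png

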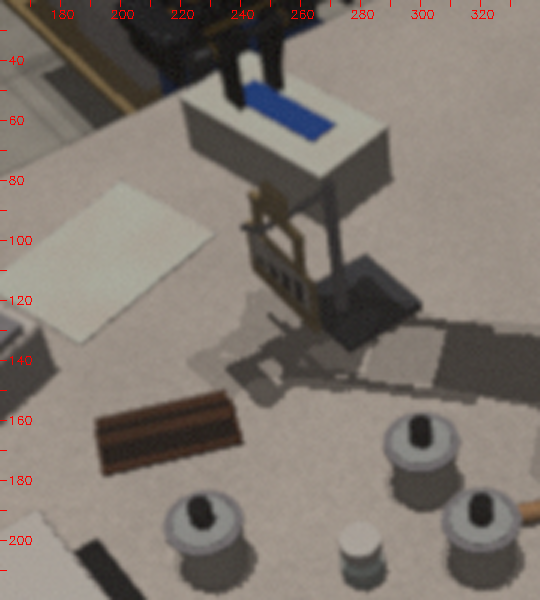

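View pics/t11.png

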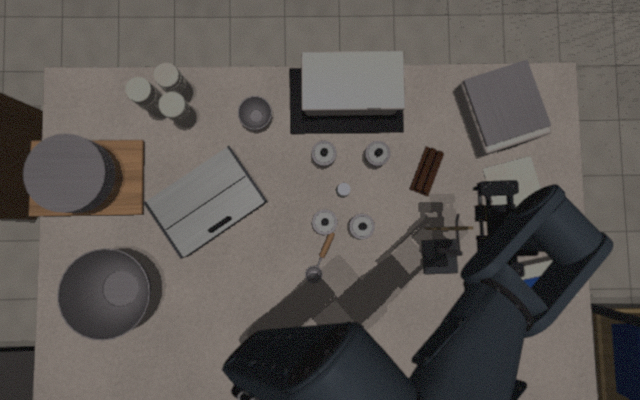

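Run:
```python
from h import *
print(hand_in())
```

```text
the job is handed in; nothing more can be done
None
```

The job is handed in at 45.8 s of the 210 s: the gate is open-and-shut done, all four cups are capped, and the tag is on the hook. The gate opening is the only figure that differs from the one asked for.

- **Gate:** I pulled it about 90 mm from where it stood. It had started a few millimetres ajar, so the true opening was about 93–95 mm. My readings disagree slightly: the line looked 0–3 mm past the front edge, while the grip bar's travel back to the stop gives about 95 mm. It stayed there until every cup was capped. I then pushed it to its stop, with force rising to 34 N and no further motion, and it now sits flush.
- **Lids:** Four cups were out, so the three bin lids and the worktop lid were all used and there is no spare. In the last top view every lid is flat (knob tops at 0.090 m) and within about 1.5 mm of its cup's centre.
- **Cups and jar:** I saw no cup shifted during the run. The jar has not moved.
- **Tag:** It hangs by its window on the level part of the prong, about 60 mm from the post, with the marked face outward. In the last scene view the four bars are visible and the gripper is well clear above it.

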